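# Put the loose wood bit away and restack the bit tray

## Task

Tidy the drilling corner: stack the bit tray on the lower wooden tray so that its four feet drop inside the corners and it sits flat on the rim, and put the wood bit that lies on the bare bench away in it, point down and fully home, in the hole of the row that fits its body. Leave the two bits on the drawing sheet, the glue bottle and the sanding block where they are.

Things in the scene. Friction and masses are not known exactly. Their poses are not given: they have to be found in the camera images.
- bit_tray: Loose wooden stacking tray, 240 (x) x 130 (y) mm, 130 high, 0.65 to 0.9 kg. Origin: centre of its underside, level with the feet's bottoms; z up, x along its length. Beech block along the -y side, 56 mm wide, top 68 mm above the origin, drilled with a row of five holes of rising size; plywood hand grip along the middle; open compartment on the +y side. Bottom board 14 mm above the origin.
- tray_grip (a point): Middle of the tray's hand-grip rail (146 along x, 18 thick, 26 high), 117 mm above the tray's origin, 13 below the rail's top; within 9 mm of above the centre of mass. Fingers close on it across y. A bit standing in the block reaches 125 mm above the block, higher than this rail (62 mm), and is in the way of a gripper over it.
- lower_tray: Open plywood tray fixed on the bench, outside 240 (x) x 130 (y) x 60 mm high, walls 9 mm, inside 222 x 112 mm. Origin: centre of its underside, x along its length, z up. The bit tray stacks on it, long sides together, either way round: its bottom board lies on the rim, its origin 46 mm above this one.
- lower_rim (a point): Centre of the lower tray's mouth, level with its rim, 60 mm above the bench. The bit tray's four round feet (22 mm across, 14 high, tapered over the lowest 6, at x = +-98, y = +-43 mm under it) drop inside the lower tray's corners with 2 mm of play to each wall.
- worksheet: Paper drawing sheet lying flat on the bench, 200 (x) x 420 (y) mm, origin at its centre. The two bits on it are still in use.
- glue: White glue bottle standing loose on the bench, 56 mm across, 150 mm high. Origin: centre of its underside.
- sanding_block: Cork sanding block, loose, 120 x 65 x 38 mm. Origin: centre of its underside.
- hole_16 (a point): Centre of the mouth of the bit tray's hole for 16 mm bits (17 mm across, 40 mm deep, flat floor, square-edged mouth), on the block's top; in the tray's frame x = -97.5, y = -37, z = 68 mm, same axes.
- hole_20 (a point): Centre of the mouth of the bit tray's hole for 20 mm bits (21 mm across, 40 mm deep, flat floor, square-edged mouth), on the block's top; in the tray's frame x = -56.8, y = -37, z = 68 mm, same axes.
- hole_24 (a point): Centre of the mouth of the bit tray's hole for 24 mm bits (25 mm across, 40 mm deep, flat floor, square-edged mouth), on the block's top; in the tray's frame x = -12, y = -37, z = 68 mm, same axes.
- hole_28 (a point): Centre of the mouth of the bit tray's hole for 28 mm bits (29 mm across, 40 mm deep, flat floor, square-edged mouth), on the block's top; in the tray's frame x = 36.7, y = -37, z = 68 mm, same axes.
- hole_32 (a point): Centre of the mouth of the bit tray's hole for 32 mm bits (33 mm across, 40 mm deep, flat floor, square-edged mouth), on the block's top; in the tray's frame x = 89.5, y = -37, z = 68 mm, same axes.
- bit_20: Steel wood bit, loose, lying on its side, 165 mm long: 8 mm point, spiral body 20 mm across (end edge bevelled 2 mm) up to 105 mm from the tip, round shank 13 mm across and 60 long that overhangs free of the bench. About 170 g, centre of mass 4 mm from mid length towards the point. Origin: mid length on the axis; x runs from point to shank end.
- bit_20_point (a point): Tip of the 20 mm bit's point, 82.5 mm from its origin along -x. Of the three bits one, any of them, lies on the bare bench and the other two on the worksheet.
- bit_20_shank (a point): On the axis of the 20 mm bit's shank, 40 mm from the bit's origin, 17.5 mm past the end of its body and 122.5 mm from the tip. Held here the heavy body can swing between the fingers if the grip is weak, far out or jerked.
- bit_24: Steel wood bit, loose, lying on its side, 165 mm long: 8 mm point, spiral body 24 mm across (end edge bevelled 2 mm) up to 105 mm from the tip, round shank 13 mm across and 60 long that overhangs free of the bench. About 220 g, centre of mass 9 mm from mid length towards the point. Origin: mid length on the axis; x runs from point to shank end.
- bit_24_point (a point): Tip of the 24 mm bit's point, 82.5 mm from its origin along -x. Of the three bits one, any of them, lies on the bare bench and the other two on the worksheet.
- bit_24_shank (a point): On the axis of the 24 mm bit's shank, 40 mm from the bit's origin, 17.5 mm past the end of its body and 122.5 mm from the tip. Held here the heavy body can swing between the fingers if the grip is weak, far out or jerked.
- bit_28: Steel wood bit, loose, lying on its side, 165 mm long: 8 mm point, spiral body 28 mm across (end edge bevelled 2 mm) up to 105 mm from the tip, round shank 13 mm across and 60 long that overhangs free of the bench. About 280 g, centre of mass 13 mm from mid length towards the point. Origin: mid length on the axis; x runs from point to shank end.
- bit_28_point (a point): Tip of the 28 mm bit's point, 82.5 mm from its origin along -x. Of the three bits one, any of them, lies on the bare bench and the other two on the worksheet.
- bit_28_shank (a point): On the axis of the 28 mm bit's shank, 40 mm from the bit's origin, 17.5 mm past the end of its body and 122.5 mm from the tip. Held here the heavy body can swing between the fingers if the grip is weak, far out or jerked.

How it is judged:
By the outcome, as a careful person would: the job done as asked, in the order asked, and still so for the second after the job is handed in, with the robot touching nothing.
It also fails if it takes over 58 s, if anything falls off the work surface, if the arm or the gripper's body presses on something with over 40 N, if the wrist force passes 120 N, or if a joint passes its speed limit or range.

## Robot

A 7-joint arm with a two-finger parallel gripper is mounted at the origin on the work surface. World frame = base frame: x ahead of the robot, y to its left, z up, the work surface at z = 0. Lengths are in m, angles in rad, forces in N, time in s.
With the tool pointing down it reaches from about 0.35 to 0.9 m from the base axis. Payload 8.1 kg.
Tool frame: the origin (TCP) lies at the centre of the arm's flange, where the gripper is bolted on; the fingertips stand 178 mm ahead of it and the grasp point (between the pads) lies 159 mm ahead of it; z points along the fingers, y is the direction in which the jaws open and shut (so a half turn about z gives the same grasp; the last joint's range is limited). The gripper opens to 92 mm and grips with 3 to 60 N. Pads are 19 mm wide; open, the fingers measure 130 mm over their backs; the gripper's body (75 mm by 190 mm) begins 47 mm behind the grasp point.
Start: joints at [1.073, 0.434, 0.025, 1.573, -0.012, 1.134, -0.075], TCP at [0.24, -0.577, 0.405] pointing down, gripper open.
Joint ranges: [-2.62, 2.62], [-0.44, 2.09], [-1.27, 1.32], [0.08, 2.57], [-1.32, 4.46], [0.12, 2], [-2.74, 2.74]. Speed limits (rad/s): [2.22, 2.22, 3.01, 3.01, 3.14, 3.14, 3.14].

## Interface

Orientations are given as a rotation vector (axis times angle).
In Python, from cell import arm gives the robot as it stands. The module is installed in compiled form; this text tells all that it offers.
- The arm moves only by the tool move_arm, never from a script. Its argument "steps" is a list of rows, each a list of 4 numbers: the shift along the tool's x, y, z in mm, then the turn about the tool's z in rad. In form: [[x, y, z, twist], ...]. A call has 1 to 20 rows; each row is the pose to reach, as a shift and turn from the pose commanded when the call began, along the tool's axes at that moment; what a row does not reach only later rows make up. A row lasts 1/8 s, in which the tool goes at most 62.5 mm and 10.7 degrees, less where a joint would pass 70% of its speed; a pose out of reach is approached as far as the arm can. A call with a gripper value outside its range is refused whole. "grip" is the finger opening in mm, from 0 to 91.8, set as the call begins (left out, the last holds). The fingers move at their own pace and stop on an object; "grip_force" is the grip in N (left out, the last holds). Time passes only in rows, so rows that repeat a pose let the fingers close. It gives the time, the measured TCP pose, the force and the opening at its end, in the units of the state.
- arm.observe(): the state, without advancing time (a new reading comes with each control period).
- arm.get_image(name): name is "scene" or "top" or "wrist"; returns the picture (384x512x3 uint8, red, green, blue); there is no depth.
- arm.camera_info(name): a dict with "mtx" (3x3 intrinsics, pixels), "dist_coeffs" ([k1, k2, p1, p2, k3] as OpenCV has them; the pictures are not rectified), "pose" (4x4, takes a point from camera to world coordinates); the wrist camera has in their place "T_tool_cam" (4x4, takes a point from camera to tool coordinates, whose origin is the TCP and whose axes are the flange's). Camera axes: x right, y down, z forward; pixel columns grow to the right and rows downward; lengths in m; the calibration is good to about 2 mm. A picture is of the moment at which its call begins: read the wrist's pose just before it. camera_info takes no time and is no camera call.
- arm.sign_off(): hands the job in, once; it reports no verdict.
The state is a dict: "clock": time; "joints": joint angles; "dq": joint speeds; "joint_efforts": joint torques, N m; "position": TCP position; "ee_rot": TCP orientation; "force": force on the tool from outside, world axes, zero at the start; "ft_torque": the same for the moment, N m; "width": opening from 0.0 (shut) to 1.0 (fully open).
Only numpy, scipy, OpenCV 4.12 (cv2) and the standard library are available. Lean on these libraries where they do the work, as an engineer would, in place of code of your own. Each camera call takes 0.05 s, during which the arm holds its last target.

## Working session

There is one attempt and no reset: what is moved stays moved. The work goes in short steps, Python scripts to look and compute and a tool call to move; the robot and the scene stay as the last step left them, time stands still between calls to the robot, and variables do not carry over. Pictures are saved under pics/ and viewed, and the job is handed in when it is done.

Besides the shell and the picture viewer there is one more tool, called after "Request:" by a JSON object that holds its "api" and its "payload", one argument or row to a line. move_arm: Moves the arm, as the interface text tells. Its arguments: {"type":"object","properties":{"steps":{"type":"array"},"grip":{"type":"number"},"grip_force":{"type":"number"}},"required":["steps"]}

```bash
mkdir -p pics; python3 - <<'E'
from cell import arm
import cv2,json
s=arm.observe(); print({k:(v if not hasattr(v,'round') else v) for k,v in s.items()})
for n in ["scene","top","wrist"]:
    im=arm.get_image(n); cv2.imwrite(f"pics/{n}0.png",im[:,:,::-1]); print(n,arm.camera_info(n))
E
```

```text
{'clock': 0.0, 'joints': array([ 1.07339465,  0.43519219,  0.02493295,  1.5741564 , -0.01162752,
        1.13398429, -0.07507846]), 'dq': array([ 1.11826272e-03,  1.22933947e-05, -6.36108995e-04, -1.12624670e-03,
        3.13017100e-04, -7.30365434e-04, -1.33587769e-03]), 'joint_efforts': array([ 7.94304669e-04, -6.67868686e+01,  9.85440016e-01, -3.14469516e+01,
       -6.05059834e-02,  4.26537835e-02,  1.74817496e-04]), 'position': array([ 0.24028319, -0.57668623,  0.40394047]), 'ee_rot': array([-3.07907780e+00, -6.15793637e-01,  6.47811611e-04]), 'force': array([-0.05019681, -0.29589756,  0.3860672 ]), 'ft_torque': array([ 0.06643832, -0.02688371,  0.03988069]), 'width': 1.0030447411365206}
scene {'mtx': array([[362.04881747,   0.        , 252.93993543],
       [  0.        , 362.04881747, 185.46422965],
       [  0.        ,   0.        ,   1.        ]]), 'dist_coeffs': array([-0.11124955,  0.        ,  0.        ,  0.        ,  0.        ]), 'pose': array([[ 0.37501615,  0.54819366, -0.74756043,  1.36744239],
       [ 0.92684376, -0.23737132,  0.29088742, -0.21649536],
       [-0
[... 633 characters left out ...]
       [ 0.00000000e+00,  0.00000000e+00,  0.00000000e+00,
         1.00000000e+00]])}
wrist {'mtx': array([[302.58322655,   0.        , 253.16503164],
       [  0.        , 302.58322655, 189.47835973],
       [  0.        ,   0.        ,   1.        ]]), 'dist_coeffs': array([-0.02764958,  0.        ,  0.        ,  0.        ,  0.        ]), 'T_tool_cam': array([[-1.88105496e-03, -9.56206230e-01, -2.92687729e-01,
         7.95125595e-02],
       [ 9.99997445e-01, -2.16567019e-03,  6.48394708e-04,
        -2.79966872e-04],
       [-1.25386415e-03, -2.92685761e-01,  9.56207861e-01,
         1.85911593e-02],
       [ 0.00000000e+00,  0.00000000e+00,  0.00000000e+00,
         1.00000000e+00]])}
```

View pics/scene0.png

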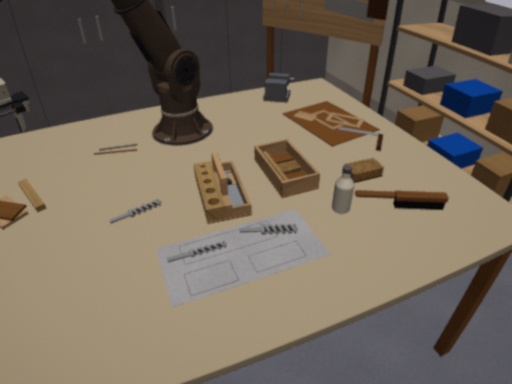

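View pics/top0.png

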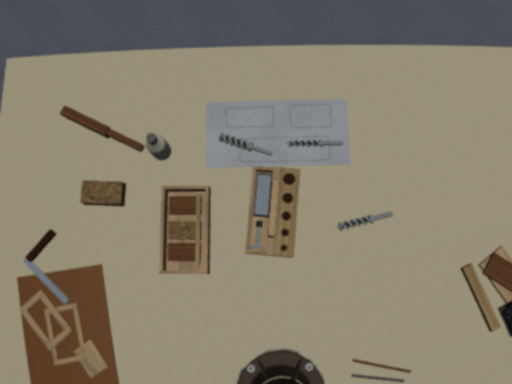

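View pics/wrist0.png

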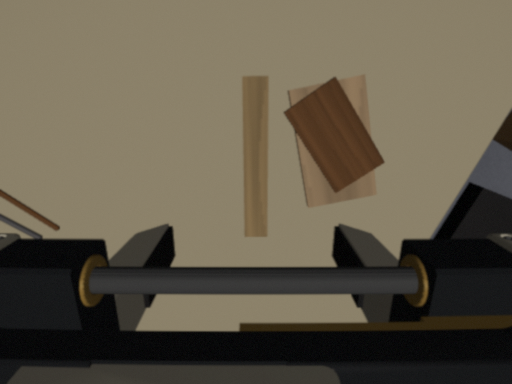

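```bash
cat > h.py <<'E'
import numpy as np, cv2
from scipy.spatial.transform import Rotation as R
from cell import arm
def T_tool(s):
    T=np.eye(4);T[:3,:3]=R.from_rotvec(s['ee_rot']).as_matrix();T[:3,3]=s['position'];return T
def shot(n,f):
    s=arm.observe(); im=arm.get_image(n); cv2.imwrite(f"pics/{f}.png",im[:,:,::-1])
    ci=arm.camera_info(n); P=ci['pose'] if 'pose' in ci else T_tool(s)@ci['T_tool_cam']
    np.savez(f"pics/{f}.npz",P=P,K=ci['mtx'],d=ci['dist_coeffs']); return im,s
def load(f):
    z=np.load(f"pics/{f}.npz"); return z['P'],z['K'],z['d']
def rays(f,uv):
    P,K,d=load(f); n=cv2.undistortPoints(np.float64(uv).reshape(-1,1,2),K,d)[:,0]
    D=np.c_[n,np.ones(len(n))]@P[:3,:3].T; return P[:3,3],D
def plane(f,uv,z):
    o,D=rays(f,uv); return o+D*((z-o[2])/D[:,2])[:,None]
def proj(f,X):
    P,K,d=load(f); Q=np.linalg.inv(P); return cv2.projectPoints(np.float64(X).reshape(-1,3),cv2.Rodrigues(Q[:3,:3])[0],Q[:3,3],K,d)[0][:,0]
def crop(f,x0,y0,x1,y1,k,out):
    im=cv2.imread(f"pics/{f}.png")[y0:y1,x0:x1]; cv2.imwrite(f"pics/{out}.png",cv2.resize(im,None,fx=k,fy=k,interpolation=cv2.INTER_CUBIC))
E
python3 - <<'E'
from h import *
for n in ["scene","top"]: shot(n,n+"1")
crop("top1",150,160,310,280,5,"c1"); crop("top1",330,200,400,240,10,"c2")
crop("top1",200,95,360,175,5,"c3")
E
```

```text
(no output)
```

View pics/c1.png

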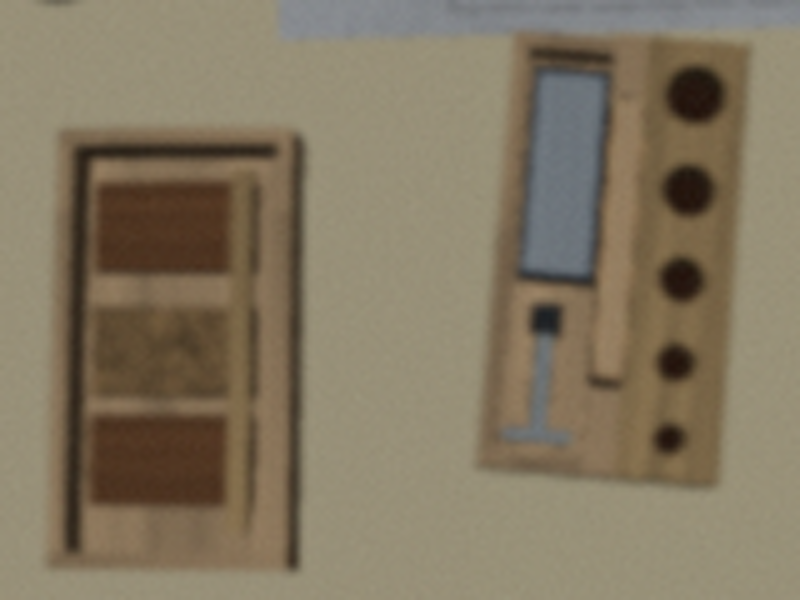

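View pics/c2.png

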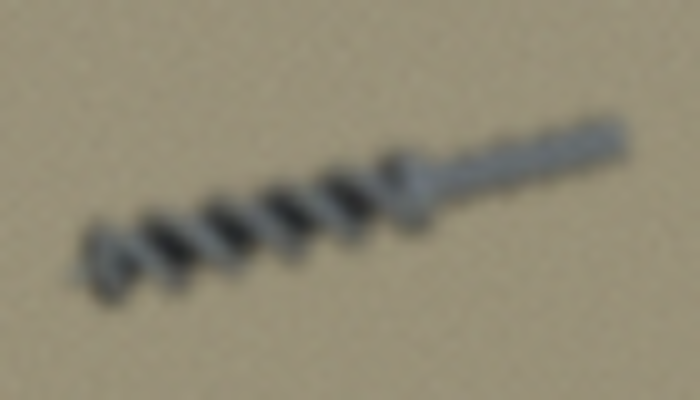

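View pics/c3.png

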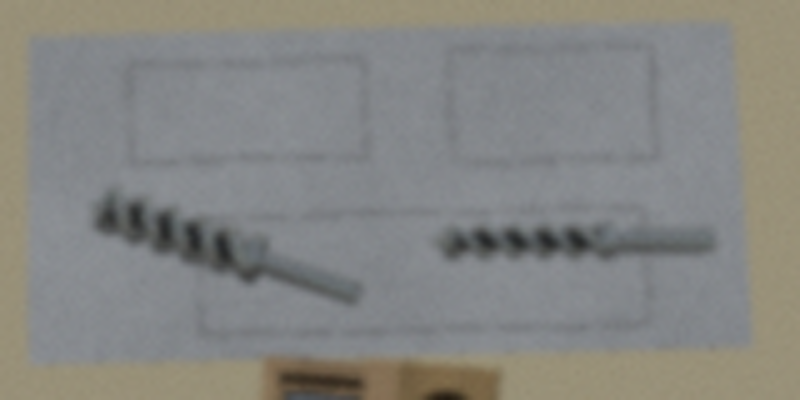

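```bash
python3 - <<'E'
from h import *
im=cv2.imread("pics/top1.png")
k=4; big=cv2.resize(im,None,fx=k,fy=k,interpolation=cv2.INTER_CUBIC); g=cv2.cvtColor(big,cv2.COLOR_BGR2GRAY)
m=(g<62).astype(np.uint8)
x0,y0,x1,y1=[v*k for v in (279,170,297,254)]
sub=m[y0:y1,x0:x1]; cs,_=cv2.findContours(sub,cv2.RETR_EXTERNAL,cv2.CHAIN_APPROX_NONE)
pts=[]
for c in cs:
    a=cv2.contourArea(c)
    if a<80: continue
    (x,y),r=cv2.minEnclosingCircle(c); M=cv2.moments(c); x,y=M['m10']/M['m00'],M['m01']/M['m00']
    pts.append(((x+x0+.5)/k-.5,(y+y0+.5)/k-.5,a))
pts=sorted(pts,key=lambda p:-p[1]); 
W=plane("top1",[p[:2] for p in pts],0.068)
for p,w in zip(pts,W): print(np.round(p,1),np.round(w*1e3,1))
if len(pts)==5:
    L=np.array([[-97.5,-37],[-56.8,-37],[-12,-37],[36.7,-37],[89.5,-37]])/1e3
    A=L-L.mean(0);B=W[:,:2]-W[:,:2].mean(0);yaw=np.arctan2((A[:,0]*B[:,1]-A[:,1]*B[:,0]).sum(),(A*B).sum())
    Rz=np.array([[np.cos(yaw),-np.sin(yaw)],[np.sin(yaw),np.cos(yaw)]]);t=W[:,:2].mean(0)-Rz@L.mean(0)
    print("tray",t*1e3,yaw,"resid",np.round((L@Rz.T+t-W[:,:2])*1e3,1))
# lower tray rim corners
c=np.array([[61,133],[298,133],[296,568],[50,566]])/5+[150,160]-.4
w=plane("top1",c,0.06);print(np.round(w*1e3,1),"ctr",w.mean(0)*1e3)
# bench bit
hsv=cv2.cvtColor(im,cv2.COLOR_BGR2HSV);print(hsv[130,330+0],hsv[215,385],hsv[230,350],hsv[215,350])
b=np.array([[75,275],[618,135]])/10+[330,200]-.45
w=plane("top1",b,0.012);print(np.round(w*1e3,1),np.linalg.norm(w[1]-w[0]))
s=arm.observe(); print(R.from_rotvec(s['ee_rot']).as_matrix().round(3))
E
```

```text
[283.3 247.3 333.5] [401.3 -15.8  68. ]
[284.7 232.1 535. ] [441.7 -20.6  68. ]
[285.9 215.5 812. ] [486.2 -25.3  68. ]
[ 287.2  197.6 1155.5] [534.6 -30.5  68. ]
[ 288.6  178.5 1530. ] [587. -36.  68.]
tray [502.11673024  10.29960444] -0.10756590790370964 resid [[-0.1 -0.2]
 [-0.1  0.2]
 [-0.   0.1]
 [ 0.1  0. ]
 [ 0.1 -0.1]]
[[575.1 311.7  60. ]
 [572.1 181.   60. ]
 [337.3 183.8  60. ]
 [340.1 315.9  60. ]] ctr [456.14221013 248.09823346  60.        ]
[109  14 146] [100  21 109] [ 23  53 153] [ 22  55 153]
[[ 456.1 -171.1   12. ]
 [ 491.3 -328.7   12. ]] 0.16145758375962665
[[ 0.923  0.384 -0.   ]
 [ 0.384 -0.923  0.001]
 [-0.    -0.001 -1.   ]]
```

Request:
{"api": "move_arm", "payload": {
  "steps": [
    [15,-14,0,0.02],
    [50,-47,0,0.06],
    [93,-88,0,0.1],
    [138,-130,0,0.15],
    [182,-172,0,0.2],
    [226,-213,0,0.25],
    [270,-255,0,0.3],
    [314,-296,0,0.35],
    [358,-338,0,0.4],
    [402,-380,0,0.45],
    [440,-415,0,0.48],
    [460,-434,0,0.5],
    [467,-441,0,0.502],
    [467,-441,0,0.502],
    [467,-441,0,0.502]
  ]
}}

```text
clock: 2.12
position: [0.5015, 0.0082, 0.4047]
ee_rot: [3.136, -0.171, -0.001]
force: [-0.5, -0.5, 0.1]
width: 0.998
```

```bash
python3 - <<'E'
from h import *
im,s=shot("wrist","w1"); print(s['clock'],s['position'],R.from_rotvec(s['ee_rot']).as_matrix().round(3).tolist(),s['force'],s['joints'].round(2))
E
```

```text
2.125 [0.501501   0.00818814 0.40465185] [[0.994, -0.109, -0.0], [-0.109, -0.994, -0.001], [-0.0, 0.001, -1.0]] [-0.46474923 -0.48366486  0.10584482] [ 0.09  0.25 -0.26  1.85  0.08  1.05 -1.88]
```

View pics/w1.png

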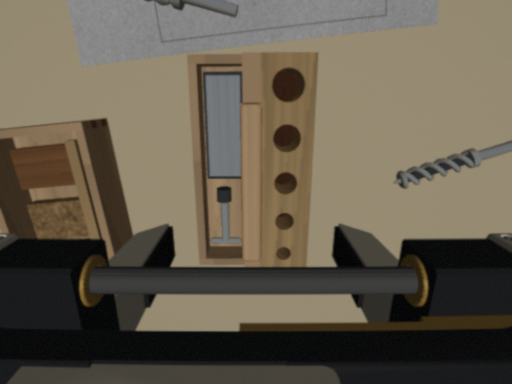

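```bash
python3 - <<'E'
from h import *
k=4
im=cv2.imread("pics/w1.png"); big=cv2.resize(im,None,fx=k,fy=k,interpolation=cv2.INTER_CUBIC); hsv=cv2.cvtColor(big,cv2.COLOR_BGR2HSV); g=big.max(2)
x0,y0,x1,y1=[v*k for v in (264,60,308,264)]
sub=(g[y0:y1,x0:x1]<95).astype(np.uint8); cs,_=cv2.findContours(sub,cv2.RETR_EXTERNAL,cv2.CHAIN_APPROX_NONE)
pts=[]
for c in cs:
    if cv2.contourArea(c)<400: continue
    (x,y),(a,b),_=cv2.fitEllipse(c); pts.append(((x+x0+.5)/k-.5,(y+y0+.5)/k-.5,a/k,b/k))
pts=sorted(pts,key=lambda p:-p[1]); W=plane("w1",[p[:2] for p in pts],0.068)
for p,w in zip(pts,W): print(np.round(p,1),np.round(w*1e3,1))
L=np.array([[-97.5,-37],[-56.8,-37],[-12,-37],[36.7,-37],[89.5,-37]])/1e3
if len(pts)==5:
    A=L-L.mean(0);B=W[:,:2]-W[:,:2].mean(0);yaw=np.arctan2((A[:,0]*B[:,1]-A[:,1]*B[:,0]).sum(),(A*B).sum())
    Rz=np.array([[np.cos(yaw),-np.sin(yaw)],[np.sin(yaw),np.cos(yaw)]]);t=W[:,:2].mean(0)-Rz@L.mean(0)
    print("tray",t*1e3,yaw,"resid",np.round((L@Rz.T+t-W[:,:2])*1e3,1).tolist())
crop("w1",390,130,512,200,6,"c4"); crop("w1",180,40,320,270,3,"c5")
E
```

```text
[283.  253.   12.1  14. ] [402.2 -16.2  68. ]
[284.1 220.8  16.5  17.9] [442.8 -20.8  68. ]
[285.3 182.7  21.4  22.3] [487.4 -25.7  68. ]
[286.6 137.7  27.   27.8] [536.  -30.9  68. ]
[288.1  84.4  32.8  34.6] [588.7 -36.7  68. ]
tray [503.43273949   9.84719652] -0.10925595723758609 resid [[0.3, -0.1], [0.2, 0.0], [0.0, 0.1], [-0.2, 0.0], [-0.3, -0.0]]
```

View pics/c4.png

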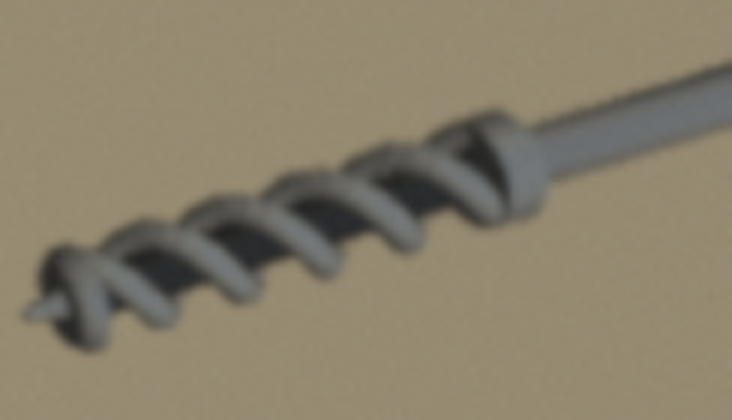

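View pics/c5.png

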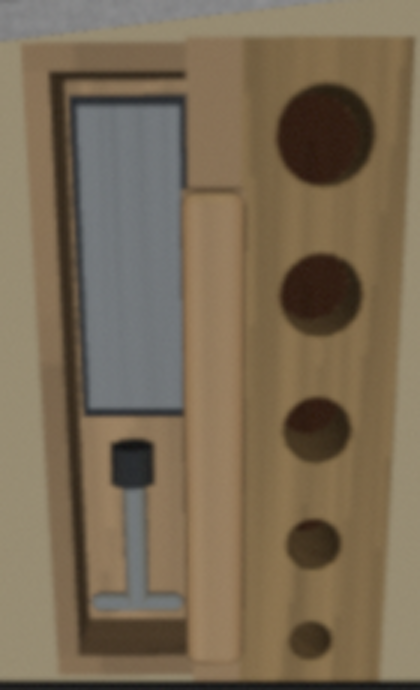

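Request:
{"api": "move_arm", "payload": {
  "steps": [
    [1,-2,10,0],
    [1,-2,35,0],
    [1,-2,65,0],
    [1,-2,95,0],
    [1,-2,118,0],
    [1,-2,127,0],
    [1,-2,129,0],
    [1,-2,129,0]
  ]
}}

```text
clock: 3.18
position: [0.5034, 0.0116, 0.2763]
ee_rot: [-3.137, 0.169, -0.002]
force: [-0.3, 1.0, 0.0]
width: 1.003
```

Request:
{"api": "move_arm", "payload": {
  "steps": [
    [0,0,0,0],
    [0,0,0,0],
    [0,0,0,0],
    [0,0,0,0],
    [0,0,0,0],
    [0,0,0,0]
  ],
  "grip": 0,
  "grip_force": 50
}}

```text
clock: 3.92
position: [0.5031, 0.0116, 0.2757]
ee_rot: [3.137, -0.168, -0.0]
force: [0.7, -0.5, -0.5]
width: 0.398
```

Request:
{"api": "move_arm", "payload": {
  "steps": [
    [0,0,0,0],
    [0,0,0,0],
    [0,0,0,0],
    [0,0,0,0]
  ]
}}

```text
clock: 4.42
position: [0.503, 0.0113, 0.2755]
ee_rot: [3.137, -0.169, -0.001]
force: [-0.0, -3.0, -2.0]
width: 0.193
```

Request:
{"api": "move_arm", "payload": {
  "steps": [
    [0,0,-3,0],
    [0,0,-12,0],
    [0,0,-30,0],
    [0,0,-55,0],
    [0,0,-80,0],
    [0,0,-100,0],
    [0,0,-108,0],
    [0,0,-110,0],
    [0,0,-110,0]
  ]
}}

```text
clock: 5.55
position: [0.5028, 0.0116, 0.3851]
ee_rot: [3.137, -0.168, -0.002]
force: [0.4, 0.6, -7.5]
width: 0.195
```

```bash
python3 - <<'E'
from h import *
im,s=shot("wrist","w2"); print(s['clock'],s['position'],R.from_rotvec(s['ee_rot']).as_matrix().round(3).tolist(),s['force'],s['ft_torque'],s['width'])
shot("scene","s2");shot("top","t2")
E
```

```text
5.55 [0.50279388 0.01160984 0.38507251] [[0.994, -0.107, -0.001], [-0.107, -0.994, -0.0], [-0.001, 0.0, -1.0]] [ 0.39012699  0.57916519 -7.53036366] [ 0.08819232  0.09527494 -0.00051634] 0.19524569402536687
```

View pics/w2.png

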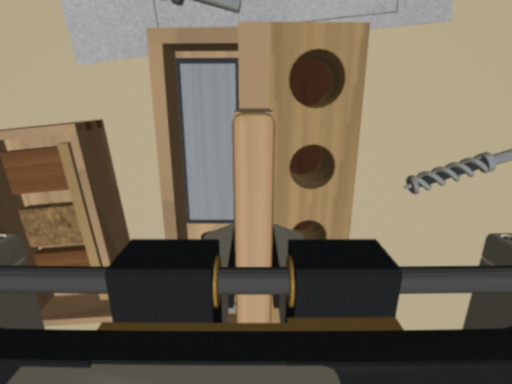

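View pics/s2.png

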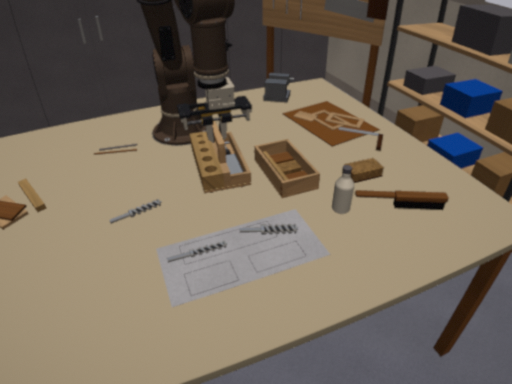

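```bash
python3 - <<'E'
from h import *
crop("t2",150,150,310,270,5,"c6")
E
```

```text
(no output)
```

View pics/c6.png

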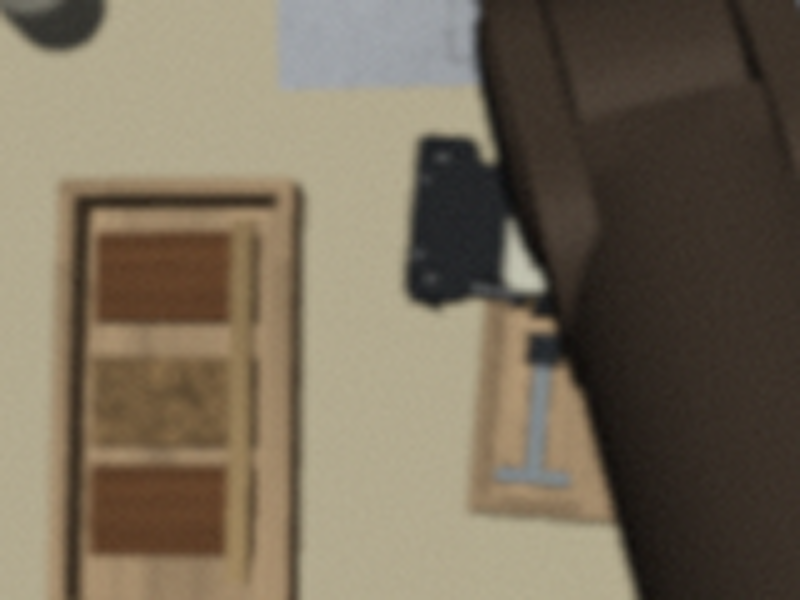

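```bash
python3 - <<'E'
from h import *
crop("w2",0,105,150,245,5,"c7")
crop("top1",155,175,225,285,7,"c8")
E
```

```text
(no output)
```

View pics/c7.png

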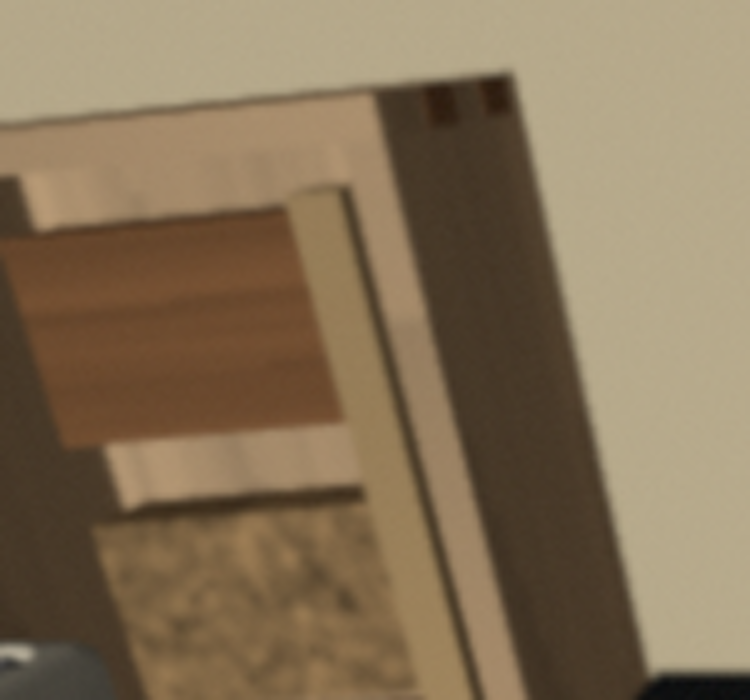

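View pics/c8.png

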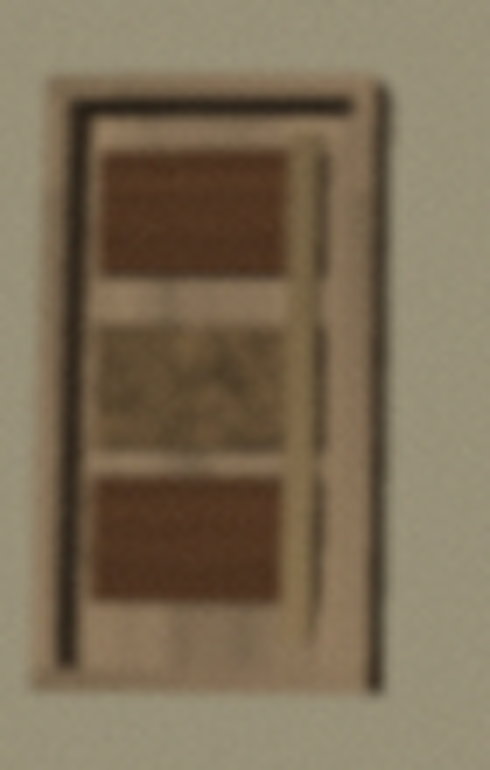

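```bash
python3 - <<'E'
from h import *
a=plane("w2",np.array([[374,90],[525,700],[0,123]])/5+[0,105]-.4,0.06);print("w2 rim",np.round(a*1e3,1).tolist())
print("yaw",np.arctan2(*(a[0]-a[1])[[1,0]]))
b=plane("w2",np.array([[513,73],[645,660]])/5+[0,105]-.4,0.0);print("w2 base",np.round(b*1e3,1).tolist(),np.arctan2(*(b[0]-b[1])[[1,0]]))
c=plane("top1",np.array([[50,80],[376,84],[367,690],[35,688]])/7+[155,175]-.43,0.06);print("top rim",np.round(c*1e3,1).tolist(),c.mean(0)*1e3)
for i,j in((0,3),(1,2)):print(np.arctan2(*(c[i]-c[j])[[1,0]]),np.linalg.norm(c[i]-c[j]))
d=plane("w2",[[316,79],[312,166]],0.0675+.1094);print("holes w2",np.round(d*1e3,1).tolist(),np.arctan2(*(d[0]-d[1])[[1,0]]))
yaw=-.1075;Rz=np.array([[np.cos(yaw),-np.sin(yaw)],[np.sin(yaw),np.cos(yaw)]])
print([d[i,:2]*1e3-Rz@np.array(v) for i,v in enumerate([[89.5,-37],[36.7,-37]])])
E
```

```text
w2 rim [[577.5, 183.7, 60.0], [441.8, 187.3, 60.0], [580.2, 262.8, 60.0]]
yaw -0.026842104122045064
w2 base [[576.6, 184.4, 0.0], [422.6, 188.0, 0.0]] -0.022837568595755586
top rim [[575.6, 312.0, 60.0], [571.1, 183.5, 60.0], [337.5, 188.6, 60.0], [340.0, 316.0, 60.0]] [456.06329384 250.0106659   60.        ]
-0.017086026143016683 0.23569940479699758
-0.02185860596983877 0.2336501862387628
holes w2 [[587.8, -34.9, 176.9], [535.4, -29.7, 176.9]] -0.09941840544685122
[array([502.8135742 ,  11.47697077]), array([502.91154015,  11.03837789])]
```

Request:
{"api": "move_arm", "payload": {
  "steps": [
    [-2,-8,0,-0.003],
    [-9,-29,0,-0.01],
    [-18,-58,0,-0.02],
    [-27,-90,0,-0.033],
    [-37,-123,0,-0.045],
    [-47,-156,0,-0.057],
    [-56,-187,0,-0.069],
    [-63,-211,0,-0.078],
    [-68,-227,0,-0.083],
    [-70,-233,0,-0.0855],
    [-70,-233,0,-0.0855],
    [-70,-233,0,-0.0855],
    [-70,-233,0,-0.0855]
  ]
}}

```text
clock: 7.32
position: [0.4587, 0.2499, 0.3857]
ee_rot: [3.141, -0.036, 0.0]
force: [-0.6, -0.0, -6.6]
width: 0.19
```

```bash
python3 - <<'E'
from h import *
im,s=shot("wrist","w3"); print(s['clock'],s['position'],R.from_rotvec(s['ee_rot']).as_matrix().round(3).tolist(),s['force'],s['ft_torque'],s['width'],s['joints'].round(2))
shot("scene","s3");shot("top","t3")
crop("s3",230,70,350,220,4,"c9"); crop("t3",140,160,240,280,5,"c10")
E
```

```text
7.325 [0.45874775 0.24992061 0.38571987] [[1.0, -0.023, 0.0], [-0.023, -1.0, -0.0], [0.0, 0.0, -1.0]] [-0.55131893 -0.03368709 -6.62369309] [ 0.10955903  0.05753797 -0.01864289] 0.1902483234703966 [-0.3   0.32 -0.39  1.82  0.14  1.03 -2.33]
```

View pics/c9.png

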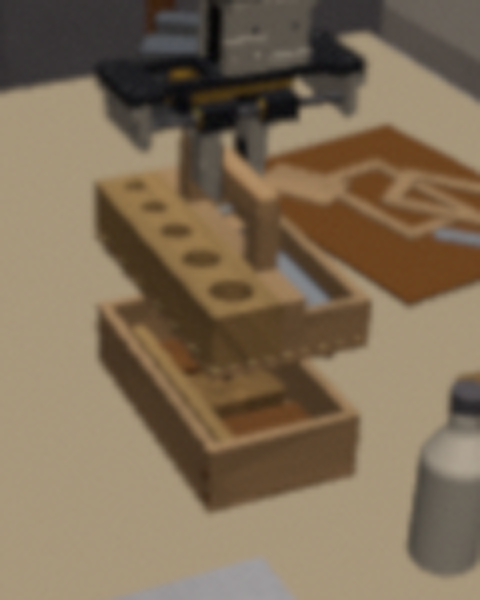

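View pics/c10.png

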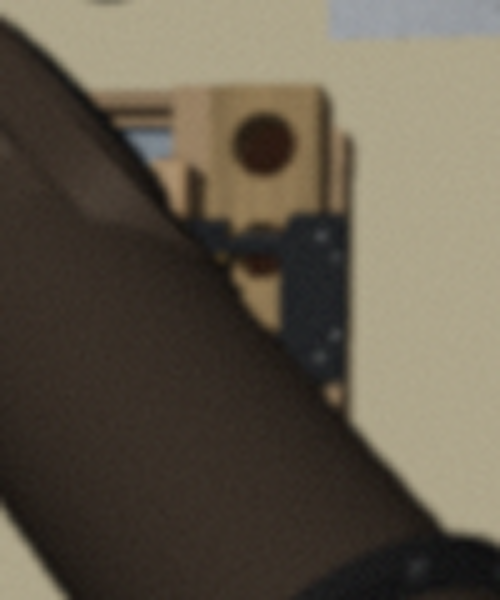

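View pics/w3.png

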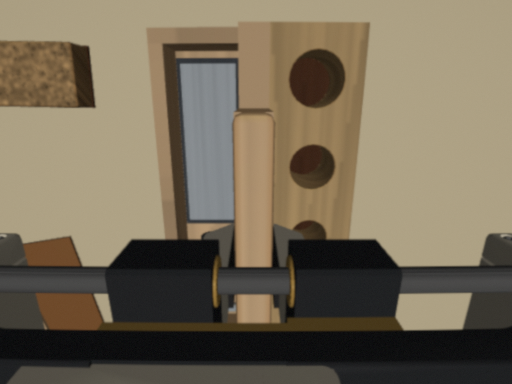

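```bash
python3 - <<'E'
from h import *
for i,(f,b,k,out) in enumerate([("s3",(250,105,330,150),10,"d1"),("s3",(250,140,330,200),10,"d2")]): crop(f,*b,k,out)
# predicted projections: tray at tool pos
def box(c,yaw,z,w=.24,h=.13):
    Rz=np.array([[np.cos(yaw),-np.sin(yaw)],[np.sin(yaw),np.cos(yaw)]]); P=np.array([[1,-1],[1,1],[-1,1],[-1,-1]])*[w/2,h/2]
    return np.c_[P@Rz.T+c,np.full(4,z)]
print("lower rim",proj("s3",box([.458,.251],-.022,.06)).round(1).tolist())
print("base",proj("s3",box([.458,.251],-.022,.0)).round(1).tolist())
print("block top",proj("s3",box([.4587,.2499],-.022,.178)).round(1).tolist())
print("board bottom",proj("s3",box([.4587,.2499],-.022,.124)).round(1).tolist())
E
```

```text
lower rim [[281.3, 182.4], [319.1, 173.1], [286.6, 138.3], [253.1, 145.2]]
base [[280.7, 197.9], [317.4, 188.4], [286.0, 152.4], [253.4, 159.5]]
block top [[282.2, 149.0], [322.4, 140.4], [287.6, 108.4], [252.2, 114.8]]
board bottom [[281.6, 164.9], [320.8, 156.0], [287.0, 122.5], [252.5, 129.1]]
```

View pics/d1.png

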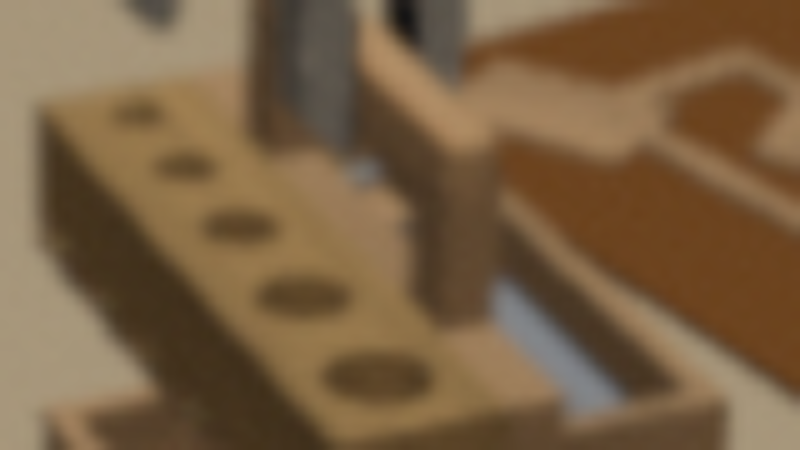

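View pics/d2.png

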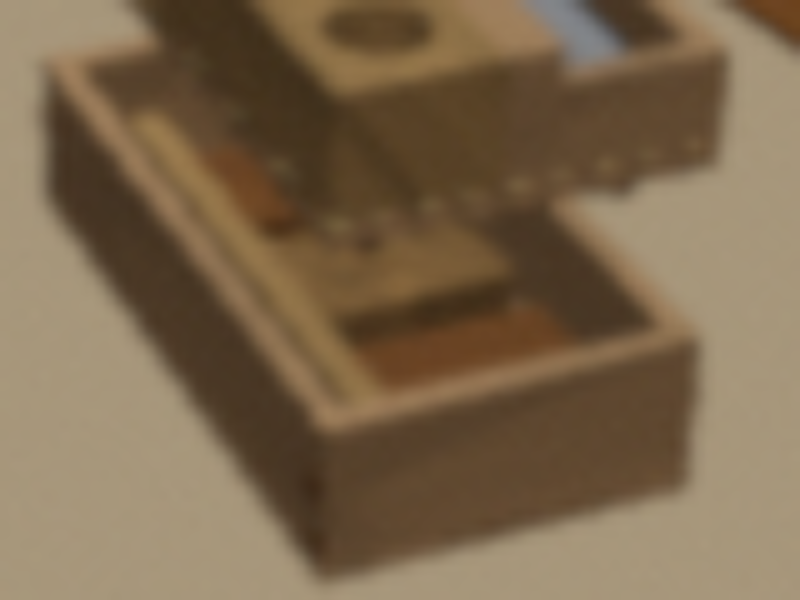

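Request:
{"api": "move_arm", "payload": {
  "steps": [
    [0,-0.6,5,0],
    [0,-0.6,15,0],
    [0,-0.6,27,0],
    [0,-0.6,38,0],
    [0,-0.6,43,0],
    [0,-0.6,44,0],
    [0,-0.6,44,0]
  ]
}}

```text
clock: 8.35
position: [0.4586, 0.2515, 0.3419]
ee_rot: [-3.141, 0.034, -0.001]
force: [-1.0, 0.2, -6.7]
width: 0.195
```

```bash
python3 - <<'E'
from h import *
s=arm.observe(); print(s['position'])
shot("scene","s4");shot("top","t4")
crop("s4",250,115,330,200,9,"d3"); crop("t4",140,170,240,280,6,"d4")
E
```

```text
[0.45855836 0.25147579 0.34192039]
```

View pics/d3.png

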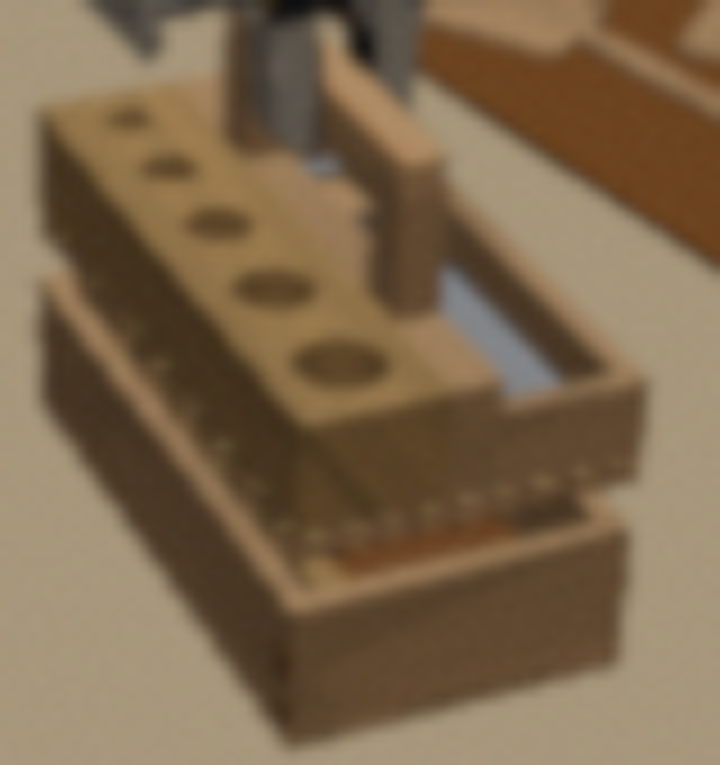

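View pics/d4.png

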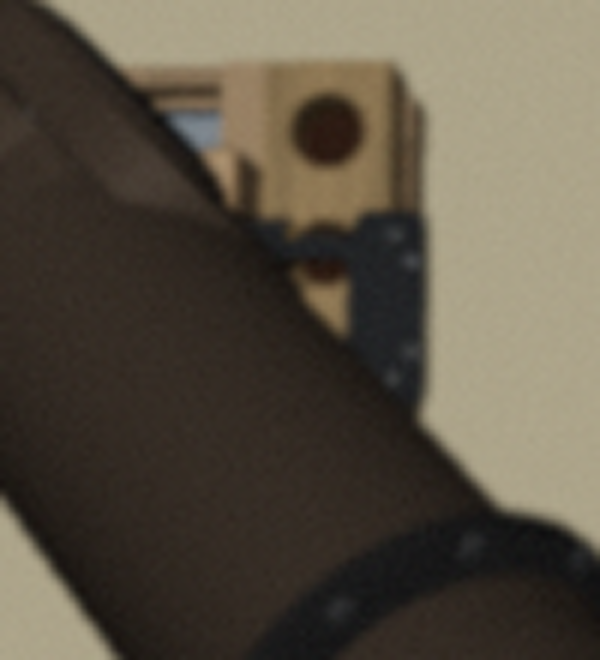

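```bash
python3 - <<'E'
from h import *
q=lambda *p:np.array(p)/9.+[250,115]-.44
z=.3419-.2757
bt=plane("s4",q((303,430),(40,110)),z+.068); lr=plane("s4",q((290,610),(40,290),(628,530)),.06); bs=plane("s4",q((290,748)),0)
bb=plane("s4",q((640,482),(292,545)),z+.014)
for n,v in(("block",bt),("rim",lr),("base",bs),("board bottom",bb)):print(n,np.round(v*1e3,1).tolist())
# holes in scene
im=cv2.imread("pics/s4.png");k=6;big=cv2.resize(im[115:170,250:310],None,fx=k,fy=k,interpolation=cv2.INTER_CUBIC)
h=plane("s4",q((343,362),(275,288),(218,222),(169,166),(128,117)),z+.068)
yaw=-.022;Rz=np.array([[np.cos(yaw),-np.sin(yaw)],[np.sin(yaw),np.cos(yaw)]])
for w,x in zip(h,[89.5,36.7,-12,-56.8,-97.5]): print((w[:2]*1e3-Rz@[x,-37]).round(1))
# top
t=plane("t4",[[327/6+140-.4,131/6+170-.4]],z+.068);print("top hole32->ctr",t[0,:2]*1e3-Rz@[89.5,-37])
t=plane("t4",np.array([[425,100],[423,205],[392,62],[392,205]])/6+[140,170]-.4,.06);print((t*1e3).round(1).tolist())
t=plane("t4",np.array([[392,62],[392,205]])/6+[140,170]-.4,z+.068);print((t*1e3).round(1).tolist())
E
```

```text
block [[580.7, 185.3, 134.2], [341.4, 191.4, 134.2]]
rim [[576.9, 184.9, 60.0], [348.2, 187.4, 60.0], [581.2, 313.2, 60.0]]
base [[576.9, 186.9, 0.0]]
board bottom [[582.2, 315.3, 80.2], [568.7, 189.0, 80.2]]
[460.1 254.6]
[460.4 253.5]
[459.4 253.7]
[459.1 253.7]
[458.4 254.4]
top hole32->ctr [457.56184178 251.37209606]
[[571.8, 177.6, 60.0], [523.6, 178.8, 60.0], [589.8, 192.6, 60.0], [523.9, 192.8, 60.0]]
[[575.7, 184.4, 134.2], [513.6, 184.6, 134.2]]
```

Request:
{"api": "move_arm", "payload": {
  "steps": [
    [-1,1.2,0,0],
    [-1,1.2,2,0],
    [-1,1.2,5,0],
    [-1,1.2,8,0],
    [-1,1.2,11,0],
    [-1,1.2,13,0],
    [-1,1.2,13,0]
  ]
}}

```text
clock: 9.32
position: [0.4574, 0.2502, 0.3285]
ee_rot: [3.141, -0.034, -0.001]
force: [0.0, -0.2, -7.7]
width: 0.19
```

Request:
{"api": "move_arm", "payload": {
  "steps": [
    [0,0,2,0],
    [0,0,4,0],
    [0,0,6,0],
    [0,0,7,0],
    [0,0,7,0]
  ]
}}

```text
clock: 9.95
position: [0.4574, 0.2502, 0.3217]
ee_rot: [-3.141, 0.034, -0.0]
force: [-0.1, 0.4, -6.7]
width: 0.191
```

Request:
{"api": "move_arm", "payload": {
  "steps": [
    [0,0,1,0],
    [0,0,1,0],
    [0,0,2,0],
    [0,0,2,0]
  ]
}}

```text
clock: 10.45
position: [0.4573, 0.25, 0.3213]
ee_rot: [3.141, -0.035, 0.002]
force: [-7.9, -7.3, 16.4]
width: 0.194
```

```bash
python3 - <<'E'
from h import *
s=arm.observe(); print(s['position'],s['force'],s['ft_torque'])
shot("scene","s5")
crop("s5",250,115,330,200,9,"d5")
E
```

```text
[0.45731961 0.25001256 0.32131721] [-7.86346704 -7.28806279 16.44576082] [-0.88149266  1.54254755  0.04764664]
```

View pics/d5.png

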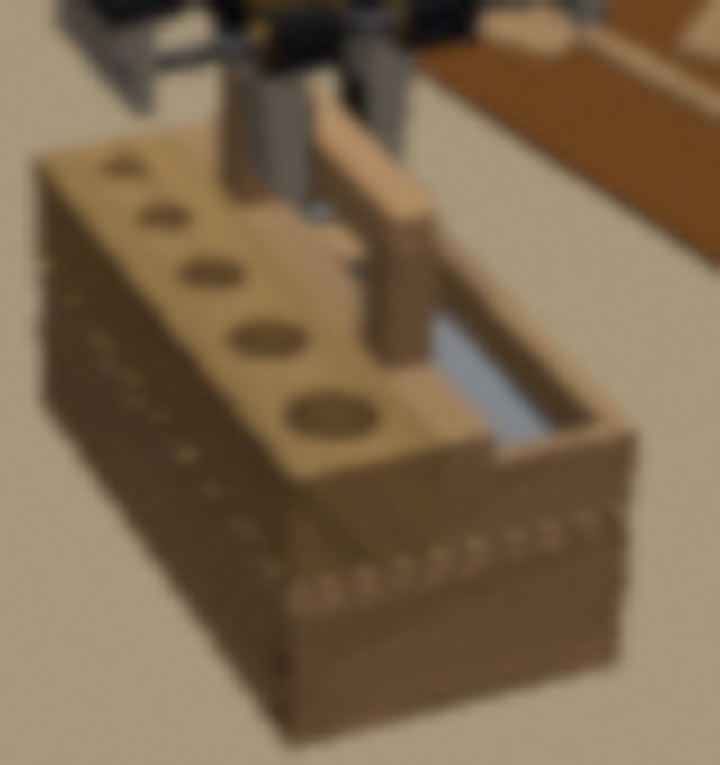

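Request:
{"api": "move_arm", "payload": {
  "steps": [
    [0,0,-1.8,0],
    [0,0,-1.8,0]
  ]
}}

```text
clock: 10.75
position: [0.4575, 0.2502, 0.3215]
ee_rot: [-3.141, 0.034, -0.0]
force: [-1.0, -0.5, -2.2]
width: 0.195
```

Request:
{"api": "move_arm", "payload": {
  "steps": [
    [0,0,0,0],
    [0,0,0,0],
    [0,0,0,0],
    [0,0,0,0],
    [0,0,-4,0],
    [0,0,-15,0],
    [0,0,-40,0],
    [0,0,-75,0],
    [0,0,-110,0],
    [0,0,-130,0],
    [0,0,-135,0]
  ],
  "grip": 70
}}

```text
clock: 12.12
position: [0.4575, 0.2504, 0.4585]
ee_rot: [-3.14, 0.034, -0.004]
force: [0.0, -0.2, -0.2]
width: 0.764
```

```bash
python3 - <<'E'
from h import *
s=arm.observe(); print(s['position'],s['force'],s['width'],s['joints'].round(2))
shot("scene","s6");shot("wrist","w6");shot("top","t6")
E
```

```text
[0.45747825 0.25040749 0.45847227] [ 0.04346404 -0.1836997  -0.21821221] 0.7639787332810989 [-0.28  0.26 -0.4   1.72  0.11  1.19 -2.3 ]
```

View pics/w6.png

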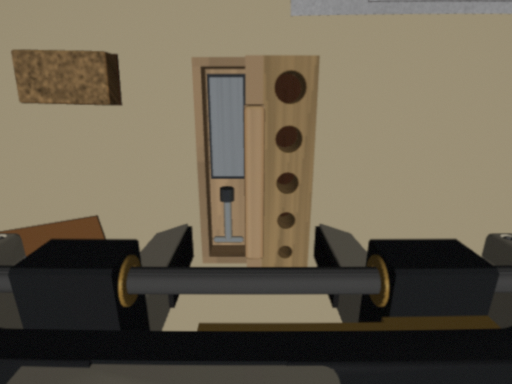

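View pics/s6.png

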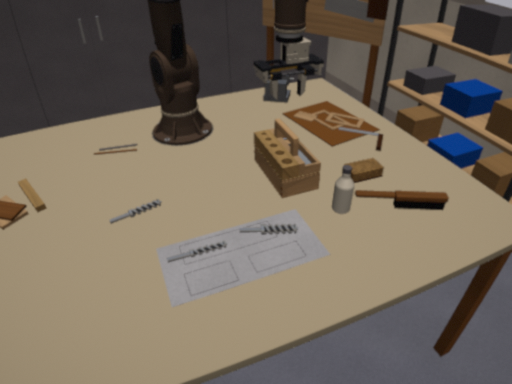

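Request:
{"api": "move_arm", "payload": {
  "steps": [
    [1,12,2,-0.05],
    [3,50,8,-0.18],
    [7,100,18,-0.34],
    [10,152,28,-0.51],
    [14,205,38,-0.68],
    [17,258,48,-0.85],
    [21,311,58,-1.02],
    [24,364,68,-1.19],
    [28,417,78,-1.36],
    [32,468,90,-1.53],
    [35,510,98,-1.68],
    [36,532,104,-1.78],
    [37,538,108,-1.81],
    [37,538,108,-1.81],
    [37,538,108,-1.81]
  ]
}}

```text
clock: 14.15
position: [0.483, -0.287, 0.3487]
ee_rot: [-1.966, -2.45, -0.001]
force: [1.0, -0.0, 0.3]
width: 0.761
```

```bash
python3 - <<'E'
from h import *
im,s=shot("wrist","w7"); print(s['clock'],s['position'],R.from_rotvec(s['ee_rot']).as_matrix().round(3).tolist(),s['force'],s['width'],s['joints'].round(2))
E
```

```text
14.15 [ 0.4830121  -0.2869946   0.34867057] [[-0.216, 0.976, 0.0], [0.976, 0.216, 0.0], [0.0, 0.0, -1.0]] [ 1.04680448 -0.02313663  0.28466593] 0.7612422938063224 [ 0.73  0.42 -0.39  1.78  0.19  0.98  0.48]
```

View pics/w7.png

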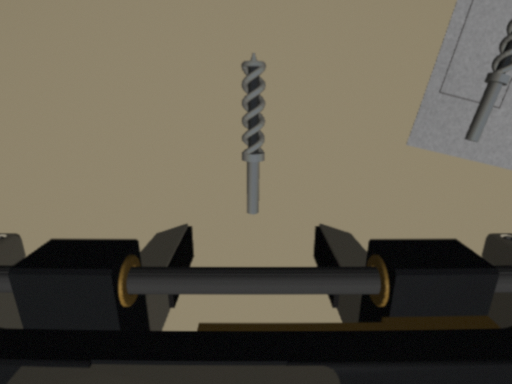

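```bash
python3 - <<'E'
from h import *
im=cv2.imread("pics/w7.png");k=4
x0,y0,x1,y1=225,40,285,225
sub=cv2.resize(im[y0:y1,x0:x1],None,fx=k,fy=k,interpolation=cv2.INTER_CUBIC); hsv=cv2.cvtColor(sub,cv2.COLOR_BGR2HSV)
lab=cv2.cvtColor(sub,cv2.COLOR_BGR2LAB).astype(float); bg=np.median(lab[:,:40].reshape(-1,3),0); m=(lab[...,2]<(bg[2]+130)/2).astype(np.uint8); print(bg)
m=cv2.morphologyEx(m,cv2.MORPH_OPEN,np.ones((3,3)))
cs,_=cv2.findContours(m,cv2.RETR_EXTERNAL,cv2.CHAIN_APPROX_NONE);c=max(cs,key=cv2.contourArea)
M=np.zeros_like(m);cv2.drawContours(M,[c],-1,1,-1)
U=lambda x,y:((x+.5)/k-.5+x0,(y+.5)/k-.5+y0)
ys,xs=np.nonzero(M); print("rows",U(0,ys.min())[1],U(0,ys.max())[1])
for r in range(ys.min(),ys.max()+1,16):
    xx=xs[ys==r]; a=U(xx.min()-.5,r);b=U(xx.max()+.5,r); w=plane("w7",[a,b],.012); print(np.round([a[1],a[0],b[0]],1),"width mm",round(1e3*np.linalg.norm(w[1]-w[0]),1),"mid",np.round(w.mean(0)[:2]*1e3,1))
e=plane("w7",[U(0,ys.min()),U(0,ys.max())],.012);
crop("w7",225,40,285,225,4,"e1")
# axis
from numpy.linalg import svd
S=M[np.where(True)] if 0 else None
E
```

```text
[141. 128. 142.]
rows 52.875 213.875
[ 52.9 252.8 254. ] width mm 1.2 mid [ 457.5 -169. ]
[ 56.9 251.2 255.2] width mm 3.9 mid [ 458.1 -172.6]
[ 60.9 245.8 260. ] width mm 13.9 mid [ 458.5 -176.2]
[ 64.9 241.5 264.8] width mm 22.8 mid [ 459.6 -179.8]
[ 68.9 242.2 264.2] width mm 21.6 mid [ 460.5 -183.3]
[ 72.9 244.8 261. ] width mm 16.0 mid [ 460.9 -187. ]
[ 76.9 245.2 259.5] width mm 14.1 mid [ 461.2 -190.8]
[ 80.9 242.2 263.2] width mm 20.9 mid [ 462.4 -194.4]
[ 84.9 241.8 264.8] width mm 22.9 mid [ 463.7 -198. ]
[ 88.9 243.  263.5] width mm 20.5 mid [ 464.5 -201.7]
[ 92.9 246.5 259.8] width mm 13.3 mid [ 465.2 -205.5]
[ 96.9 244.  261.8] width mm 17.9 mid [ 465.8 -209.3]
[100.9 242.  264. ] width mm 22.2 mid [ 466.8 -213.1]
[104.9 242.  264. ] width mm 22.3 mid [ 467.6 -216.9]
[108.9 245.  262. ] width mm 17.3 mid [ 468.9 -220.6]
[112.9 246.5 259.8] width mm 13.5 mid [ 469.4 -224.6]
[116.9 242.8 262.8] width mm 20.5 mid [ 469.9 -228.6]
[120.9 241.8 264. ] width mm 22.9 mid [ 470.9 -232.5]
[124.9 243.2 263. ] width mm 20.4 mid [ 472.  -236.4]
[128.9 248.  260. ] width mm 12.4 mid [
[... 445 characters left out ...]
]
[164.9 247.  258.2] width mm 12.1 mid [ 480.5 -277.7]
[168.9 247.  258.5] width mm 12.4 mid [ 481.6 -282. ]
[172.9 247.  258.2] width mm 12.2 mid [ 482.4 -286.4]
[176.9 246.8 258.2] width mm 12.5 mid [ 483.2 -290.8]
[180.9 246.8 258. ] width mm 12.3 mid [ 484.1 -295.2]
[184.9 247.  258. ] width mm 12.0 mid [ 485.2 -299.6]
[188.9 246.8 258. ] width mm 12.4 mid [ 486.  -304.1]
[192.9 246.8 258. ] width mm 12.4 mid [ 487.  -308.6]
[196.9 247.  258. ] width mm 12.2 mid [ 488.1 -313.1]
[200.9 247.  257.8] width mm 12.0 mid [ 489.  -317.7]
[204.9 247.  257.8] width mm 12.0 mid [ 490.  -322.4]
[208.9 247.  257.8] width mm 12.1 mid [ 491. -327.]
[212.9 248.2 256.5] width mm 9.3 mid [ 492.1 -331.7]
```

View pics/e1.png

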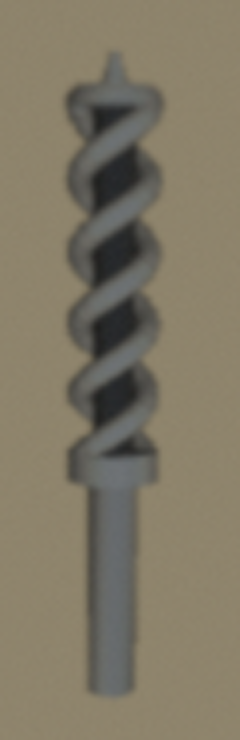

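Request:
{"api": "move_arm", "payload": {
  "steps": [
    [-2.3,-0.6,15,0.01],
    [-2.3,-0.6,45,0.01],
    [-2.3,-0.6,80,0.01],
    [-2.3,-0.6,115,0.01],
    [-2.3,-0.6,145,0.01],
    [-2.3,-0.6,160,0.01],
    [-2.3,-0.6,165,0.01],
    [-2.3,-0.6,166,0.01],
    [-2.3,-0.6,166,0.01]
  ],
  "grip": 40
}}

```text
clock: 15.32
position: [0.4829, -0.2911, 0.1834]
ee_rot: [1.979, 2.438, 0.0]
force: [-0.4, -0.6, 0.2]
width: 0.435
```

Request:
{"api": "move_arm", "payload": {
  "steps": [
    [0,0,0,0],
    [0,0,0,0],
    [0,0,0,0],
    [0,0,0,0],
    [0,0,0,0]
  ],
  "grip": 0,
  "grip_force": 10
}}

```text
clock: 15.95
position: [0.4827, -0.2909, 0.1826]
ee_rot: [1.979, 2.439, 0.0]
force: [0.2, -0.1, 1.9]
width: 0.138
```

```bash
python3 - <<'E'
from h import *
im,s=shot("wrist","w8"); print(s['clock'],s['position'],s['force'],s['width'])
E
```

```text
15.95 [ 0.48269221 -0.29089671  0.18262631] [ 0.21873329 -0.12002744  1.89506991] 0.13770048986353778
```

View pics/w8.png

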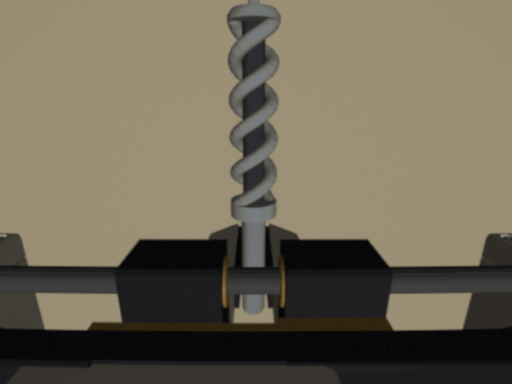

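Request:
{"api": "move_arm", "payload": {
  "steps": [
    [0,0,-3,0],
    [0,0,-10,0],
    [0,0,-20,0],
    [0,0,-32,0],
    [0,0,-44,0],
    [0,0,-54,0],
    [0,0,-60,0],
    [0,0,-60,0]
  ]
}}

```text
clock: 17.0
position: [0.4827, -0.291, 0.243]
ee_rot: [1.979, 2.439, 0.0]
force: [0.0, 0.5, -1.2]
width: 0.14
```

```bash
python3 - <<'E'
from h import *
im,s=shot("wrist","w9"); print(s['clock'],s['position'],s['force'],s['ft_torque'],s['width'])
shot("scene","s9"); crop("s9",80,130,220,250,5,"e9")
E
```

```text
17.0 [ 0.48272915 -0.29103922  0.24303988] [ 0.02358699  0.47478422 -1.23828097] [-0.2743919  -0.15094319 -0.02081132] 0.140338695550818
```

View pics/w9.png

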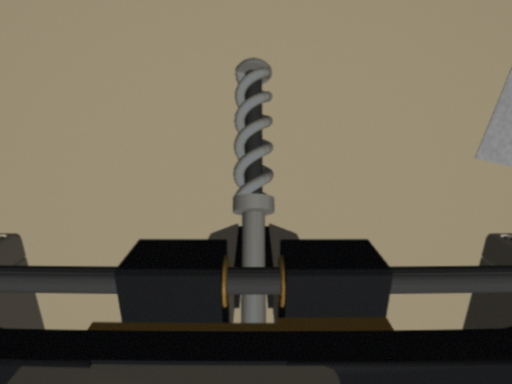

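View pics/e9.png

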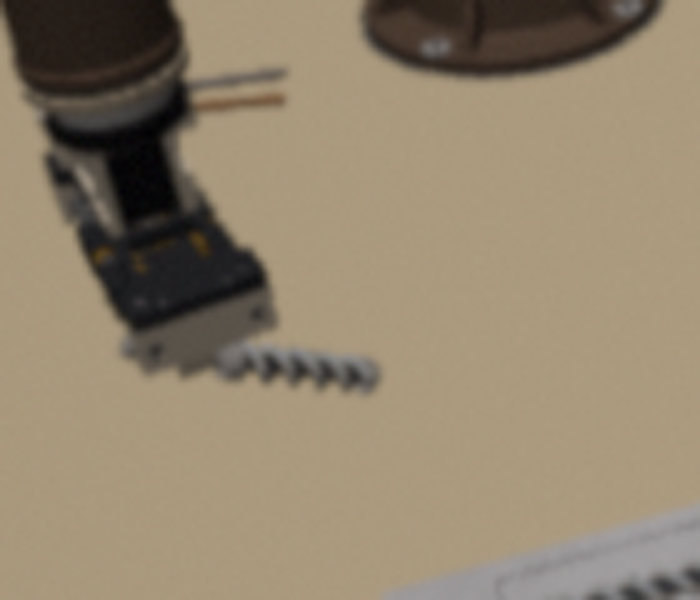

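Request:
{"api": "move_arm", "payload": {
  "steps": [
    [0,0,-4,0],
    [0,0,-14,0],
    [0,0,-26,0],
    [0,0,-38,0],
    [0,0,-50,0],
    [0,0,-62,0],
    [0,0,-74,0],
    [0,0,-86,0],
    [0,0,-96,0],
    [0,0,-102,0],
    [0,0,-104,0],
    [0,0,-104,0]
  ]
}}

```text
clock: 18.6
position: [0.4825, -0.2909, 0.3464]
ee_rot: [-1.979, -2.439, 0.0]
force: [-0.1, -0.0, -2.6]
width: 0.137
```

```bash
python3 - <<'E'
from h import *
im,s=shot("wrist","w10"); print(s['clock'],s['position'],s['force'],s['ft_torque'],s['width'])
shot("scene","s10"); crop("s10",80,110,220,230,5,"e10")
E
```

```text
18.6 [ 0.4825368  -0.29085058  0.34636275] [-0.08380305 -0.04555222 -2.59677654] [-0.04283306 -0.12280778 -0.01160193] 0.13655174454551008
```

View pics/w10.png

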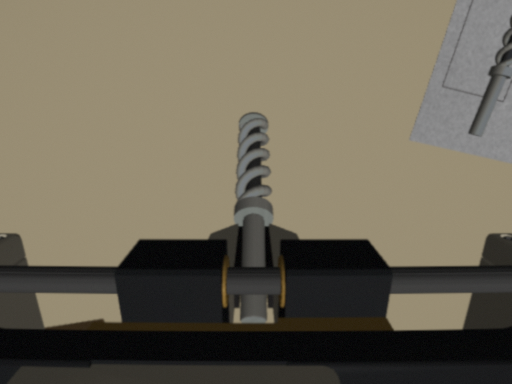

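View pics/e10.png

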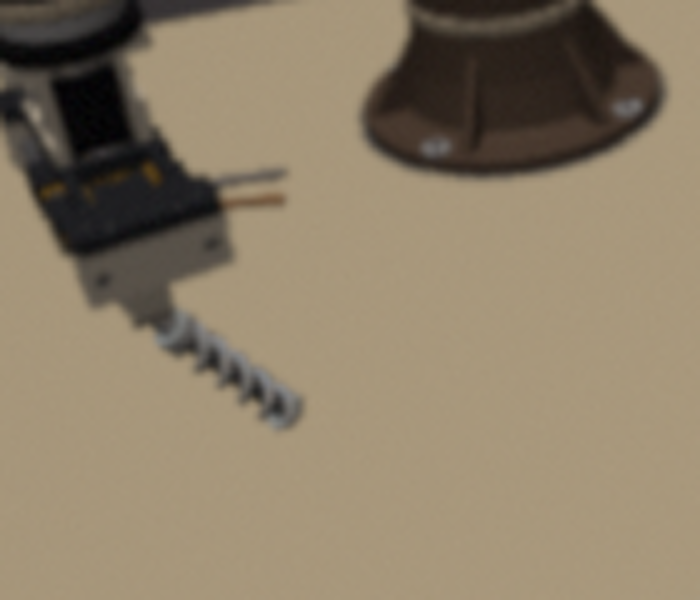

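Request:
{"api": "move_arm", "payload": {
  "steps": [
    [0,0,4,0],
    [0,0,14,0],
    [0,0,26,0],
    [0,0,36,0],
    [0,0,41,0],
    [0,0,42,0],
    [0,0,42,0]
  ],
  "grip_force": 5
}}

```text
clock: 19.58
position: [0.4828, -0.2909, 0.3047]
ee_rot: [1.979, 2.439, 0.0]
force: [-0.3, -0.0, -2.3]
width: 0.137
```

```bash
python3 - <<'E'
from h import *
im,s=shot("wrist","w11"); print(s['clock'],s['position'],s['force'],s['ft_torque'],s['width'])
shot("scene","s11"); crop("s11",80,120,220,240,5,"e11")
E
```

```text
19.575 [ 0.48275797 -0.29085838  0.30472786] [-0.33181075 -0.01019473 -2.33614   ] [-0.01257696 -0.08860482 -0.05736946] 0.13682415965181757
```

View pics/w11.png

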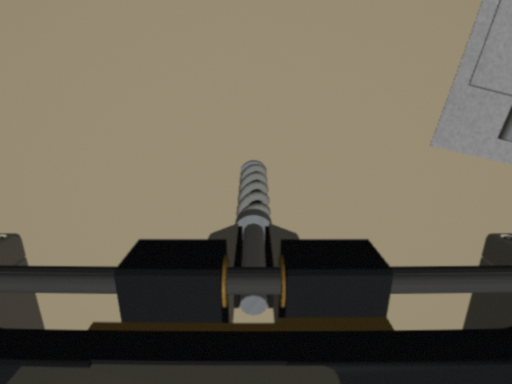

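View pics/e11.png

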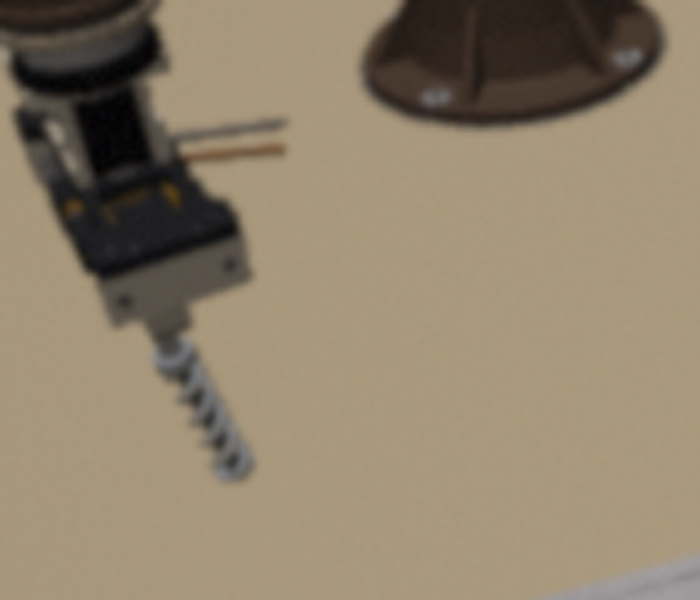

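Request:
{"api": "move_arm", "payload": {
  "steps": [
    [0,0,2,0],
    [4,0,2,0],
    [0,0,2,0],
    [4,0,2,0],
    [0,0,2,0],
    [4,0,2,0],
    [0,0,2,0],
    [0,0,2,0]
  ],
  "grip_force": 3.5
}}

```text
clock: 20.68
position: [0.4826, -0.2913, 0.3025]
ee_rot: [1.98, 2.439, -0.0]
force: [-0.1, 0.3, -2.3]
width: 0.14
```

```bash
python3 - <<'E'
from h import *
im,s=shot("wrist","w12"); print(s['clock'],s['position'],s['force'],s['ft_torque'],s['width'])
shot("scene","s12"); crop("s12",80,120,220,240,5,"e12"); crop("w12",200,140,310,330,3,"f12")
E
```

```text
20.675 [ 0.48262693 -0.29127582  0.30253019] [-0.07132028  0.34221775 -2.31899601] [ 0.07336388 -0.10704344  0.03671926] 0.1395995642045703
```

View pics/f12.png

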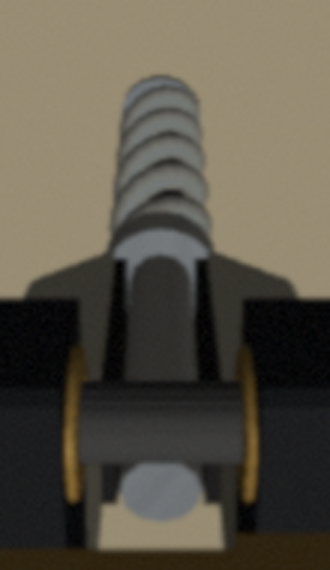

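View pics/e12.png

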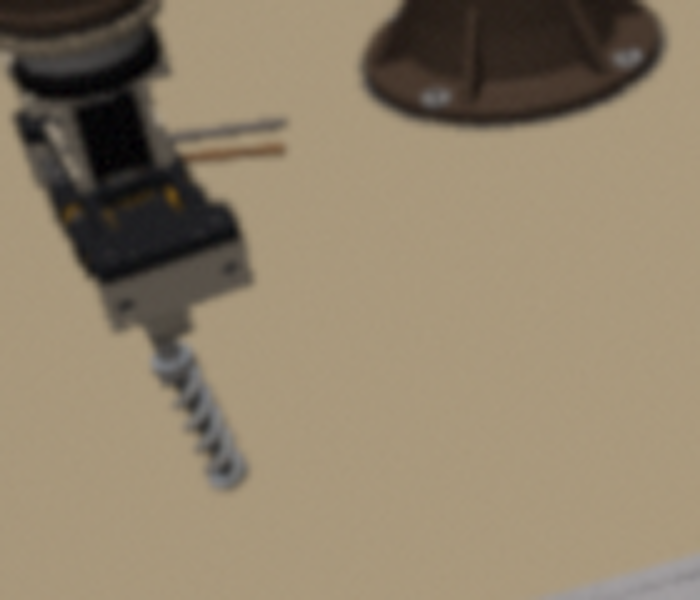

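```bash
cat > tilt.py <<'E'
from h import *
from scipy.optimize import fsolve
import sys
def tilt(f,rows,name="wrist"):
    ci=arm.camera_info("wrist"); Q=np.linalg.inv(ci['T_tool_cam'])
    def pr(X): return cv2.projectPoints(np.float64(X).reshape(-1,3),cv2.Rodrigues(Q[:3,:3])[0],Q[:3,3],ci['mtx'],ci['dist_coeffs'])[0][:,0]
    def F(p):
        t,sl=p; a=np.array([np.sin(t),0,np.cos(t)]); n=np.array([np.cos(t),0,-np.sin(t)]); P=np.array([0,0,.1706])
        e=P-(.0425-sl)*a; b=P+(.1145-.001+sl)*a+n*.0115
        return [pr(e)[0,1]-rows[0],pr(b)[0,1]-rows[1]]
    return fsolve(F,[.2,0.])
if __name__=="__main__":
    t,s=tilt(None,[float(sys.argv[1]),float(sys.argv[2])]); print("tilt deg",np.degrees(t),"slip mm",s*1e3)
E
python3 tilt.py 303 165.5;python3 tilt.py 305 165.5; python3 tilt.py 303 167
```

```text
tilt deg 4.998573847878252 slip mm -1.703581756154652
tilt deg 5.171963271162643 slip mm -2.7261129959697596
tilt deg 4.352410337601748 slip mm -2.252373794419575
```

```bash
python3 - <<'E'
from h import *
P=np.array([.4827,-.2911,.132]); tx=np.array([-.207,.978,0])
for d in (0,3,5,8,12):
    t=np.radians(d); a=np.sin(t)*tx+np.cos(t)*np.array([0,0,-1.])
    print(d,((proj("s12",[P+a*.0175,P+a*.1145])-[80,120]+.4)*5).round(0).tolist())
E
```

```text
0 [[168.0, 344.0], [209.0, 475.0]]
3 [[170.0, 343.0], [218.0, 471.0]]
5 [[171.0, 343.0], [225.0, 468.0]]
8 [[172.0, 342.0], [234.0, 463.0]]
12 [[174.0, 341.0], [246.0, 457.0]]
```

Request:
{"api": "move_arm", "payload": {
  "steps": [
    [5,0,0,0],
    [0,0,0,0],
    [5,0,0,0],
    [0,0,0,0],
    [5,0,0,0],
    [0,0,0,0],
    [4,0,0,0],
    [1,0,0,0],
    [2,0,0,0],
    [2,0,0,0]
  ]
}}

```text
clock: 22.02
position: [0.4822, -0.2889, 0.3025]
ee_rot: [-1.98, -2.439, 0.0]
force: [0.8, -0.5, -2.5]
width: 0.141
```

```bash
python3 - <<'E'
from h import *
im,s=shot("wrist","w13"); print(s['clock'],s['position'],s['force'],s['ft_torque'],s['width'])
shot("scene","s13"); crop("s13",80,120,220,240,5,"e13"); crop("w13",200,140,310,330,3,"f13")
P=s['position']-[0,0,.1706]; tx=R.from_rotvec(s['ee_rot']).as_matrix()[:,0]
for d in (0,2,4,6):
    t=np.radians(d); a=np.sin(t)*tx+np.cos(t)*np.array([0,0,-1.])
    print(d,((proj("s13",[P+a*.0175,P+a*.1145])-[80,120]+.4)*5).round(0).tolist())
E
```

```text
22.025 [ 0.48217695 -0.28886405  0.30252948] [ 0.80259041 -0.50088867 -2.53935187] [-0.00275516 -0.11283851 -0.00196682] 0.1407046214707779
0 [[172.0, 343.0], [212.0, 474.0]]
2 [[173.0, 342.0], [219.0, 471.0]]
4 [[174.0, 342.0], [225.0, 468.0]]
6 [[175.0, 341.0], [231.0, 465.0]]
```

View pics/f13.png

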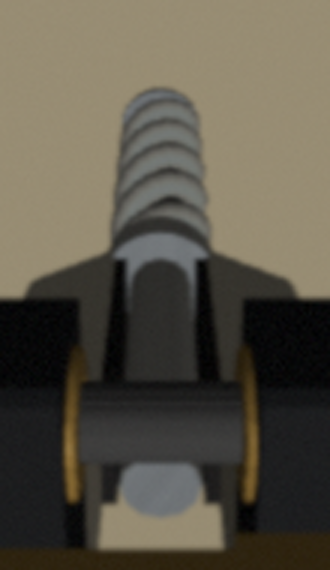

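View pics/e13.png

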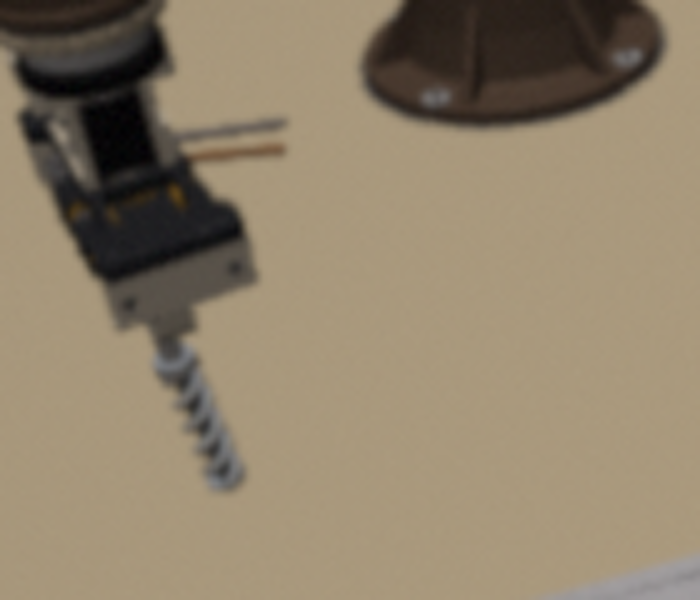

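```bash
python3 tilt.py 301.5 169;python3 tilt.py 300.5 169
```

```text
tilt deg 3.3637231088407935 slip mm -2.2249669461024673
tilt deg 3.2794619339099453 slip mm -1.6903277122046474
```

Request:
{"api": "move_arm", "payload": {
  "steps": [
    [6,0,0,0],
    [-2,0,0,0],
    [6,0,0,0],
    [-2,0,0,0],
    [6,0,0,0],
    [-1,0,0,0],
    [4,0,0,0],
    [1,0,0,0],
    [2,0,0,0],
    [2,0,0,0]
  ]
}}

```text
clock: 23.38
position: [0.4818, -0.2869, 0.3025]
ee_rot: [1.979, 2.439, 0.0]
force: [-0.1, 0.2, -2.3]
width: 0.138
```

Request:
{"api": "move_arm", "payload": {
  "steps": [
    [0,0,0,0],
    [0,0,0,0]
  ],
  "grip_force": 35
}}

```text
clock: 23.62
position: [0.4818, -0.2869, 0.3025]
ee_rot: [1.979, 2.44, -0.0]
force: [0.4, -0.5, -2.7]
width: 0.131
```

```bash
python3 - <<'E'
from h import *
im,s=shot("wrist","w14"); print(s['clock'],s['position'],s['force'],s['ft_torque'],s['width'])
crop("w14",200,140,310,330,3,"f14")
# hole from w6
k=4;im=cv2.imread("pics/w6.png");big=cv2.resize(im,None,fx=k,fy=k,interpolation=cv2.INTER_CUBIC);g=big.max(2)
x0,y0,x1,y1=[v*k for v in (268,60,308,262)]
sub=(g[y0:y1,x0:x1]<95).astype(np.uint8); cs,_=cv2.findContours(sub,cv2.RETR_EXTERNAL,cv2.CHAIN_APPROX_NONE)
pts=[]
for c in cs:
    if cv2.contourArea(c)<400: continue
    (x,y),(a,b),_=cv2.fitEllipse(c); pts.append(((x+x0+.5)/k-.5,(y+y0+.5)/k-.5))
pts=sorted(pts,key=lambda p:-p[1]); W=plane("w6",pts,0.114);print(np.round(W*1e3,1).tolist())
L=np.array([[-97.5,-37],[-56.8,-37],[-12,-37],[36.7,-37],[89.5,-37]])/1e3
A=L-L.mean(0);B=W[:,:2]-W[:,:2].mean(0);yaw=np.arctan2((A[:,0]*B[:,1]-A[:,1]*B[:,0]).sum(),(A*B).sum())
Rz=np.array([[np.cos(yaw),-np.sin(yaw)],[np.sin(yaw),np.cos(yaw)]]);t=W[:,:2].mean(0)-Rz@L.mean(0)
print("tray",t*1e3,yaw,"resid",np.round((L@Rz.T+t-W[:,:2])*1e3,1).tolist(),"hole24",Rz@L[2]+t)
crop("t6",150,160,240,280,6,"f15")
E
```

```text
23.625 [ 0.48177993 -0.2869353   0.30253261] [ 0.44884409 -0.48394525 -2.7284733 ] [ 0.00603875 -0.08639507  0.00028155] 0.13137587711888296
[[359.4, 215.3, 114.0], [400.3, 214.2, 114.0], [445.2, 213.1, 114.0], [494.1, 212.1, 114.0], [547.0, 210.9, 114.0]]
tray [458.07107836 249.93387676] -0.02297943315279631 resid [[0.3, -0.1], [0.2, 0.0], [-0.0, 0.1], [-0.2, -0.0], [-0.3, -0.0]] hole24 [0.44522408 0.21321937]
```

View pics/f14.png

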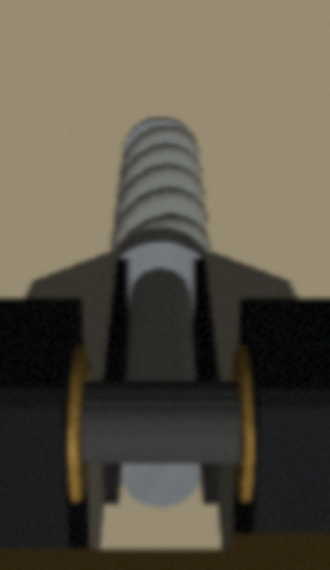

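```bash
python3 - <<'E'
from h import *
shot("top","t15"); crop("t15",150,160,250,280,6,"f15")
k=4;im=cv2.imread("pics/t15.png");big=cv2.resize(im,None,fx=k,fy=k,interpolation=cv2.INTER_CUBIC);g=cv2.cvtColor(big,cv2.COLOR_BGR2GRAY)
x0,y0,x1,y1=[v*k for v in (190,170,225,270)]
sub=(g[y0:y1,x0:x1]<62).astype(np.uint8); cs,_=cv2.findContours(sub,cv2.RETR_EXTERNAL,cv2.CHAIN_APPROX_NONE)
for c in cs:
    a=cv2.contourArea(c)
    if a<80: continue
    M=cv2.moments(c);p=((M['m10']/M['m00']+x0+.5)/k-.5,(M['m01']/M['m00']+y0+.5)/k-.5);print(a,np.round(p,1),plane("t15",[p],.114).round(4))
E
```

```text
333.5 [194.3 265. ] [[0.359  0.2152 0.114 ]]
568.0 [194.6 249.2] [[0.3995 0.2141 0.114 ]]
854.5 [195.  231.8] [[0.4441 0.213  0.114 ]]
1213.5 [195.2 213. ] [[0.4928 0.2122 0.114 ]]
1623.5 [195.6 193. ] [[0.5455 0.2111 0.114 ]]
3170.0 [207.5 228.5] [[0.452  0.1806 0.114 ]]
```

View pics/f15.png

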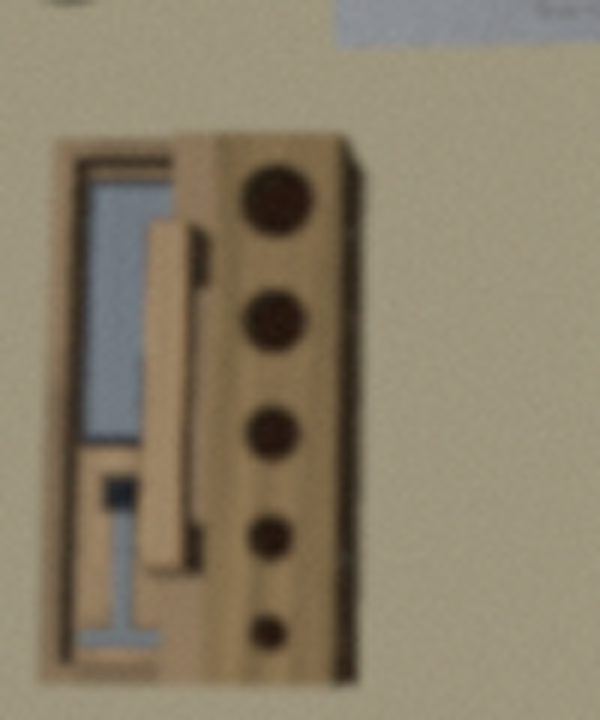

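```bash
python3 tilt.py 298 179;python3 tilt.py 297 179;python3 tilt.py 299 178.7
python3 - <<'E'
from h import *
shot("scene","s15"); crop("s15",80,120,220,240,5,"e15"); s=arm.observe()
P=s['position']-[0,0,.1706]; tx=R.from_rotvec(s['ee_rot']).as_matrix()[:,0]
for d in (-4,-2,0,2,4):
    t=np.radians(d); a=np.sin(t)*tx+np.cos(t)*np.array([0,0,-1.])
    print(d,((proj("s15",[P+a*.0175,P+a*.1145])-[80,120]+.4)*5).round(0).tolist())
E
```

```text
tilt deg -1.224656704738064 slip mm -4.670248572907269
tilt deg -1.3018772094544078 slip mm -4.090013733407318
tilt deg -1.0180421289280899 slip mm -5.0945613496628415
-4 [[173.0, 342.0], [202.0, 477.0]]
-2 [[174.0, 342.0], [209.0, 475.0]]
0 [[175.0, 341.0], [215.0, 472.0]]
2 [[176.0, 341.0], [222.0, 470.0]]
4 [[177.0, 341.0], [228.0, 467.0]]
```

View pics/e15.png

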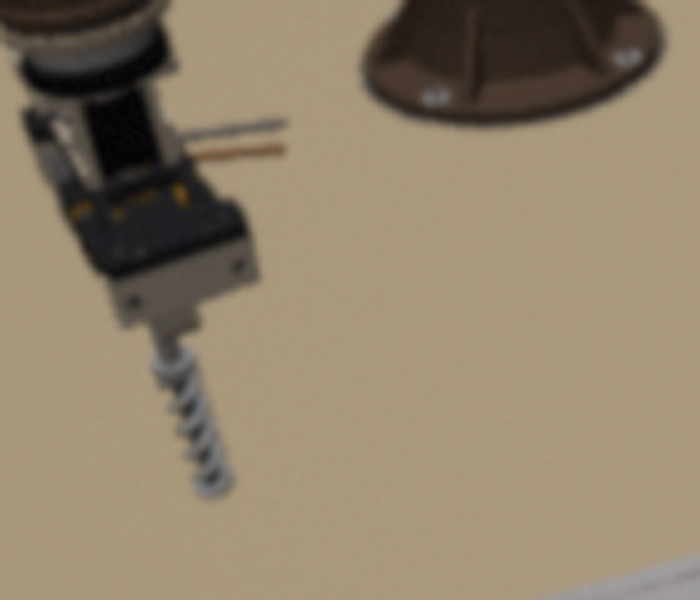

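```bash
cat > tilt3.py <<'E'
from h import *
from scipy.optimize import fsolve
import sys
ci=arm.camera_info("wrist"); Q=np.linalg.inv(ci['T_tool_cam'])
def pr(X): return cv2.projectPoints(np.float64(X).reshape(-1,3),cv2.Rodrigues(Q[:3,:3])[0],Q[:3,3],ci['mtx'],ci['dist_coeffs'])[0][0,1]
def solve(r):
    def F(p):
        t,sl,x=p; a=np.array([np.sin(t),0,np.cos(t)]); n=np.array([np.cos(t),0,-np.sin(t)]); P=np.array([x,0,.1706])
        return [pr(P-(.0425-sl)*a-n*.0065)-r[0],pr(P+(.0175+sl)*a+.0065*n)-r[1],pr(P+(.1145-.001+sl)*a+n*.0115)-r[2]]
    t,sl,x=fsolve(F,[0.,0,0]); 
    return np.degrees(t),sl*1e3,x*1e3, (x+np.sin(t)*(.1145+sl))*1e3
if __name__=="__main__":
    r=[float(v) for v in sys.argv[1:4]]
    for d in ([0,0,0],[1,0,0],[0,1,0],[0,0,1]): print("tilt %.1f slip %.1f x0 %.1f  body-end x %.1f"%solve(np.add(r,d)))
E
python3 tilt3.py 308.5 229.3 179
```

```text
Traceback (most recent call last):
  File "tilt3.py", line 14, in <module>
    for d in ([0,0,0],[1,0,0],[0,1,0],[0,0,1]): print("tilt %.1f slip %.1f x0 %.1f  body-end x %.1f"%solve(np.add(r,d)))
                                                                                                     ~~~~~^^^^^^^^^^^^^
  File "tilt3.py", line 10, in solve
    t,sl,x=fsolve(F,[0.,0,0]);
           ~~~~~~^^^^^^^^^^^^
  File "tilt3.py", line 9, in F
    return [pr(P-(.0425-sl)*a-n*.0065)-r[0],pr(P+(.0175+sl)*a+.0065*n)-r[1],pr(P+(.1145-.001+sl)*a+n*.0115)-r[2]]
            ~~^^^^^^^^^^^^^^^^^^^^^^^^
  File "tilt3.py", line 5, in pr
    def pr(X): return cv2.projectPoints(np.float64(X).reshape(-1,3),cv2.Rodrigues(Q[:3,:3])[0],Q[:3,3],ci['mtx'],ci['dist_coeffs'])[0][0,1]
                      ~~~~~~~~~~~~~~~~~~~~~~~~~~~~~~~~~~~~~~~~~~~~~~~~~~~~~~~~~~~~~~~~~~~~~~~~~~~~~~~~~~~~~~~~~~~~~~~~~~~~~~~~~~~~~~~~^^^^^
IndexError: index 1 is out of bounds for axis 1 with size 1
```

```bash
sed -i "s/\[0\]\[0,1\]$/[0].ravel()[1]/" tilt3.py; python3 tilt3.py 308.5 229.3 179
```

```text
tilt 2.1 slip 14.4 x0 -12.1  body-end x -7.2
tilt 1.9 slip 12.0 x0 -10.8  body-end x -6.6
tilt 3.1 slip 19.0 x0 -15.6  body-end x -8.4
tilt 1.3 slip 12.2 x0 -10.6  body-end x -7.7
```

```bash
python3 - <<'E'
from tilt3 import *
for x in(-44,-42.5,-40,17.5,20,114.5,117):
    print(x,pr([x/1e3,0,.1706]),pr([x/1e3,0,.1706-.012]),pr([x/1e3,0,.1706-.0065]))
crop("w8",215,0,295,330,2,"f8")
crop("w14",215,160,295,330,4,"f14b")
E
```

```text
-44 311.4031633987211 325.7098725493621 318.92669668399367
-42.5 309.3362474205856 323.5480291286713 316.80913137967735
-40 305.866783750124 319.9172250744193 313.253624234856
17.5 216.79118115293053 225.8657613685995 221.54300848744765
20 212.47801549214364 221.27218067886236 217.0821625857538
114.5 16.479673540091625 9.140093565735924 12.663957198626122
117 10.322470150035258 2.382223381934267 6.19516804819898
```

View pics/f8.png

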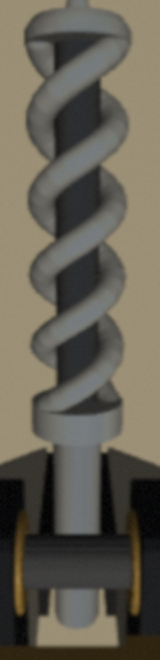

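View pics/f14b.png

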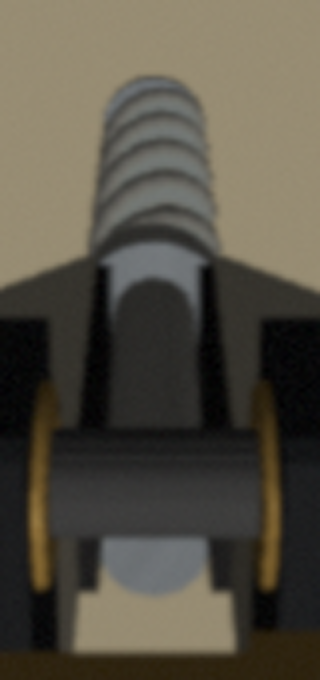

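```bash
cat > tilt4.py <<'E'
from tilt3 import *
from scipy.optimize import least_squares
def res(p,r,full=False):
    t,sl,x=p; a=np.array([np.sin(t),0,np.cos(t)]); n=np.array([np.cos(t),0,-np.sin(t)]); P=np.array([x,0,.1706])
    q=[P-(.0405-sl)*a-n*.0065,P+(.0195+sl)*a+.0065*n,P+(.0195+sl)*a+.012*n,P+(.1165-.001+sl)*a+n*.0115]
    e=[pr(v)-w for v,w in zip(q,r)]
    return e if full else e+[(x)/.002,(sl-.002)/.003]
def fit(r):
    o=least_squares(res,[0,0,0],args=(r,),x_scale=[.01,.001,.001]); t,sl,x=o.x
    print("tilt %.1f slip %.1f x0 %.1f body-end x %.1f z %.1f"%(np.degrees(t),sl*1e3,x*1e3,1e3*(x+np.sin(t)*(.1165+sl)),1e3*(.1706+.1165+sl)),np.round(res(o.x,r,True),1))
if __name__=="__main__": fit([float(v) for v in sys.argv[1:5]])
E
python3 tilt4.py 308.7 229.5 220 178.7
```

```text
tilt -0.2 slip 1.1 x0 -4.6 body-end x -5.1 z 288.2 [ 0.9 -1.9 -0.6  1. ]
```

```bash
python3 - <<'E'
from h import *
s=arm.observe(); T=R.from_rotvec(s['ee_rot']).as_matrix()
for x0 in(2,-1,-5):
  for d in(-2,0,2):
   for sl in (0,3):
    t=np.radians(d); P=s['position']+T@[x0/1e3,0,.1706]; a=T@[np.sin(t),0,np.cos(t)]
    print(x0,d,sl,((proj("s15",[P+a*(.024+sl/1e3),P+a*(.1155+sl/1e3)])-[80,120]+.4)*5).round(0).tolist())
crop("s15",100,180,135,225,16,"e15b")
E
```

```text
2 -2 0 [[180.0, 350.0], [213.0, 475.0]]
2 -2 3 [[181.0, 354.0], [214.0, 479.0]]
2 0 0 [[182.0, 349.0], [219.0, 472.0]]
2 0 3 [[183.0, 354.0], [220.0, 476.0]]
2 2 0 [[183.0, 349.0], [226.0, 470.0]]
2 2 3 [[184.0, 353.0], [227.0, 473.0]]
-1 -2 0 [[175.0, 352.0], [208.0, 477.0]]
-1 -2 3 [[176.0, 356.0], [209.0, 481.0]]
-1 0 0 [[176.0, 351.0], [214.0, 474.0]]
-1 0 3 [[178.0, 355.0], [215.0, 478.0]]
-1 2 0 [[178.0, 351.0], [221.0, 472.0]]
-1 2 3 [[179.0, 355.0], [222.0, 475.0]]
-5 -2 0 [[168.0, 354.0], [201.0, 479.0]]
-5 -2 3 [[169.0, 359.0], [202.0, 483.0]]
-5 0 0 [[169.0, 354.0], [208.0, 477.0]]
-5 0 3 [[171.0, 358.0], [209.0, 481.0]]
-5 2 0 [[171.0, 353.0], [214.0, 474.0]]
-5 2 3 [[172.0, 357.0], [216.0, 478.0]]
```

View pics/e15b.png

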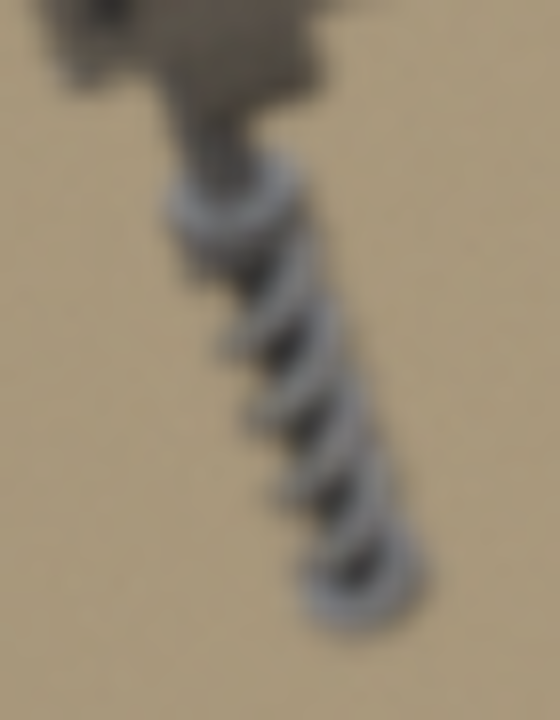

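Request:
{"api": "move_arm", "payload": {
  "steps": [
    [2,0,-10,0],
    [8,1,-30,0],
    [22,3,-55,0],
    [45,6,-80,0],
    [77,10,-102,0],
    [115,15,-118,0],
    [157,21,-127,0],
    [200,26,-130,0],
    [243,32,-130,0],
    [286,38,-130,0],
    [329,43,-130,0],
    [370,49,-130,0],
    [408,54,-130,0],
    [440,58,-130,0],
    [466,62,-130,0],
    [485,64,-130,0],
    [496,65.5,-130,0],
    [501,66.4,-130,0],
    [502,66.4,-130,0],
    [502,66.4,-130,0]
  ]
}}

```text
clock: 26.28
position: [0.4435, 0.2174, 0.4325]
ee_rot: [1.98, 2.438, -0.001]
force: [-0.0, -0.5, -2.0]
width: 0.135
```

```bash
python3 - <<'E'
from h import *
im,s=shot("wrist","w16"); print(s['clock'],s['position'],s['ee_rot'],s['force'],s['ft_torque'],s['width'],s['joints'].round(2))
shot("scene","s16");crop("s16",220,70,330,200,5,"e16"); crop("w16",190,140,320,340,4,"f16")
E
```

```text
26.275 [0.44353523 0.21735276 0.43248734] [ 1.98042972e+00  2.43841455e+00 -6.17099119e-04] [-0.049315   -0.52180731 -2.02854211] [ 0.01004972 -0.10452742  0.0083819 ] 0.13540952918007673 [-0.01  0.27 -0.68  1.8   0.19  1.13 -0.55]
```

View pics/w16.png

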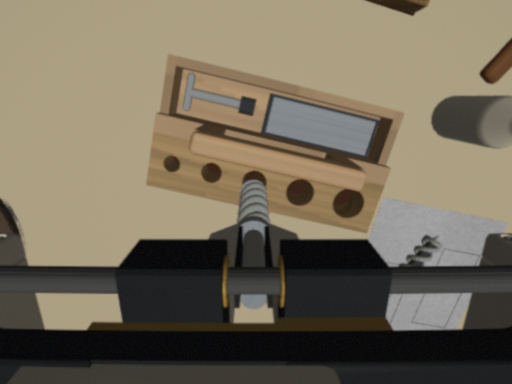

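View pics/f16.png

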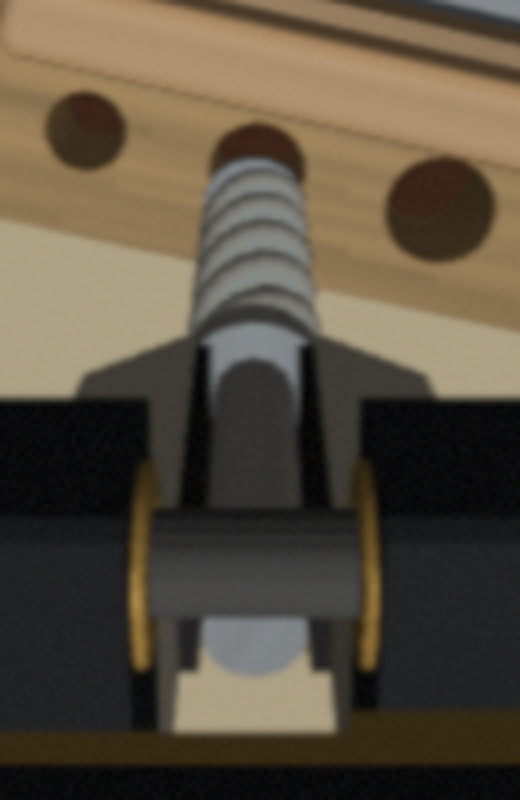

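View pics/e16.png

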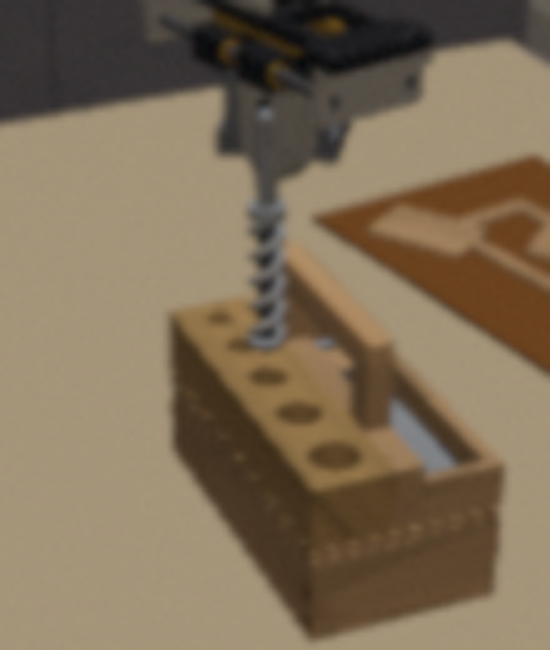

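```bash
python3 tilt4.py 308.7 229.5 220.5 179.2; python3 - <<'E'
from h import *
s=arm.observe();T=R.from_rotvec(s['ee_rot']).as_matrix()
w=plane("w16",np.array([[85.5,130],[440,209]])/4+[190,140]-.4,.114); L=np.array([-56.8,36.7]); f=(-12-L[0])/(L[1]-L[0])
h=w[0]+f*(w[1]-w[0]); print(w*1e3,"hole24",h*1e3, "in tool mm",(T.T@(h-s['position'])*1e3).round(1))
# scene: hole vs body end ring
hs=plane("s16",np.array([[267,376],[299,411],[242,345]])/5+[220,70]-.4,.114); print("scene hole24,28,20",hs*1e3)
for z in (.143,.145,.147): print("scene ring",z,plane("s16",[[266/5+219.6,338/5+69.6]],z)*1e3)
crop("s16",255,105,290,155,14,"e16b")
E
```

```text
tilt -0.4 slip 1.1 x0 -4.7 body-end x -5.6 z 288.2 [ 0.9 -1.7 -0.9  1. ]
[[400.24164893 214.31361322 114.        ]
 [493.95600677 212.17515077 114.        ]] hole24 [445.14435728 213.28898094 114.        ] in tool mm [ -4.2   0.7 318.5]
scene hole24,28,20 [[446.28049252 214.67377547 114.        ]
 [493.74259411 214.9796622  114.        ]
 [402.53902476 216.44308242 114.        ]]
scene ring 0.143 [[447.55276914 212.95049072 143.        ]]
scene ring 0.145 [[450.81259845 211.42865577 145.        ]]
scene ring 0.147 [[454.07242775 209.90682081 147.        ]]
```

View pics/e16b.png

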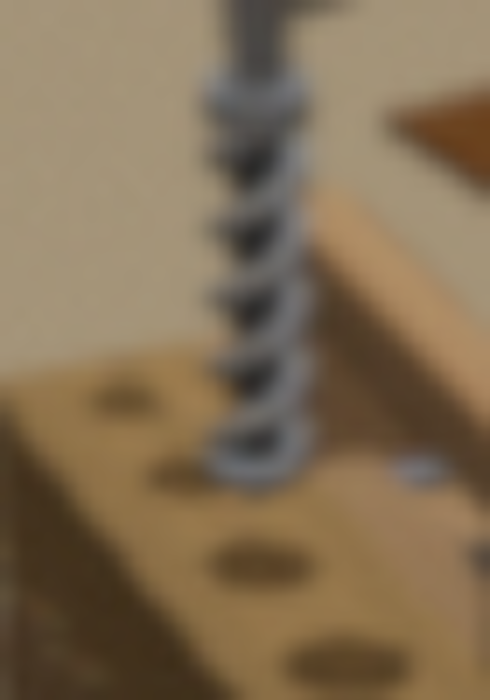

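Request:
{"api": "move_arm", "payload": {
  "steps": [
    [1.5,0.5,3,0],
    [1.5,0.5,8,0],
    [1.5,0.5,14,0],
    [1.5,0.5,20,0],
    [1.5,0.5,24,0],
    [1.5,0.5,25,0],
    [1.5,0.5,25,0]
  ]
}}

```text
clock: 27.25
position: [0.4436, 0.2196, 0.4076]
ee_rot: [-1.979, -2.44, -0.0]
force: [0.2, -0.2, -2.9]
width: 0.13
```

```bash
python3 - <<'E'
from h import *
im,s=shot("wrist","w17"); print(s['clock'],s['position'],s['ee_rot'],s['force'],s['ft_torque'],s['width'])
shot("scene","s17");crop("s17",255,105,290,155,14,"e17"); crop("w17",190,120,320,250,5,"f17")
E
```

```text
27.25 [0.4435918  0.21960721 0.40755719] [-1.97946685e+00 -2.43953043e+00 -1.72746341e-04] [ 0.21123123 -0.18881803 -2.94988581] [ 0.04710599 -0.16313477 -0.00961477] 0.12977328208575412
```

View pics/f17.png

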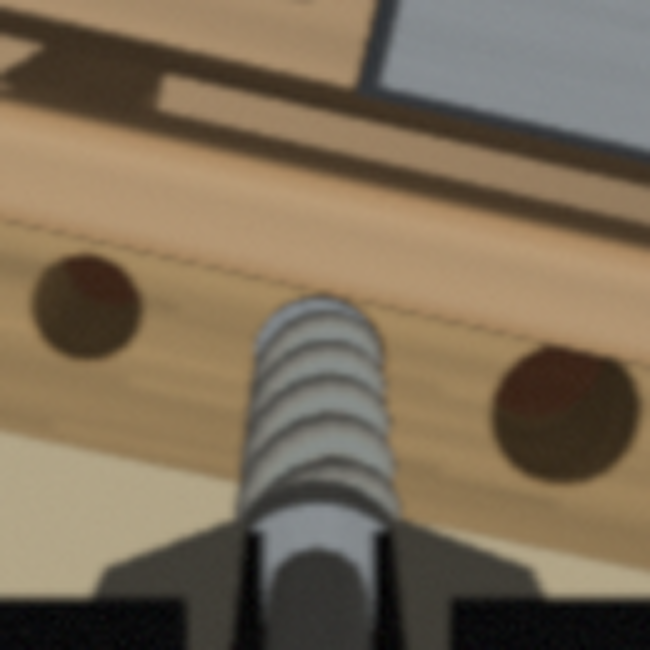

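View pics/e17.png

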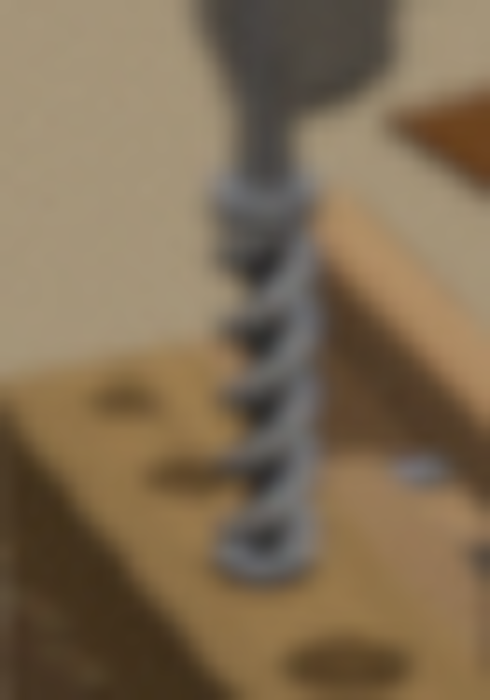

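Request:
{"api": "move_arm", "payload": {
  "steps": [
    [-0.6,-0.6,0,0],
    [-0.6,-0.6,2,0],
    [-0.6,-0.6,4,0],
    [-0.6,-0.6,6,0],
    [-0.6,-0.6,6,0]
  ]
}}

```text
clock: 27.98
position: [0.4432, 0.2187, 0.4013]
ee_rot: [1.98, 2.439, -0.0]
force: [0.8, -0.7, -2.7]
width: 0.134
```

Request:
{"api": "move_arm", "payload": {
  "steps": [
    [0,0,1,0],
    [0,0,2,0],
    [0,0,2,0]
  ]
}}

```text
clock: 28.35
position: [0.4431, 0.2188, 0.3995]
ee_rot: [1.98, 2.439, -0.0]
force: [1.6, 0.4, -2.5]
width: 0.132
```

Request:
{"api": "move_arm", "payload": {
  "steps": [
    [0,0,1,0],
    [0,0,2,0],
    [0,0,2,0]
  ]
}}

```text
clock: 28.72
position: [0.4431, 0.2188, 0.3974]
ee_rot: [1.98, 2.439, -0.0]
force: [1.3, -0.8, -2.2]
width: 0.135
```

Request:
{"api": "move_arm", "payload": {
  "steps": [
    [0,0,1.5,0],
    [0,0,3,0],
    [0,0,3,0]
  ]
}}

```text
clock: 29.1
position: [0.4431, 0.2188, 0.3943]
ee_rot: [-1.979, -2.44, 0.0]
force: [1.5, -0.3, -2.5]
width: 0.132
```

```bash
python3 - <<'E'
from h import *
im,s=shot("wrist","w18"); print(s['clock'],s['position'],s['force'],s['ft_torque'],s['width'])
shot("scene","s18");crop("s18",255,105,290,155,14,"e18"); crop("w18",190,120,320,250,5,"f18")
E
```

```text
29.1 [0.44310951 0.21879748 0.39434645] [ 1.4670487  -0.25659993 -2.53378607] [-0.10502248 -0.56109724 -0.00619559] 0.13184163170830435
```

View pics/f18.png

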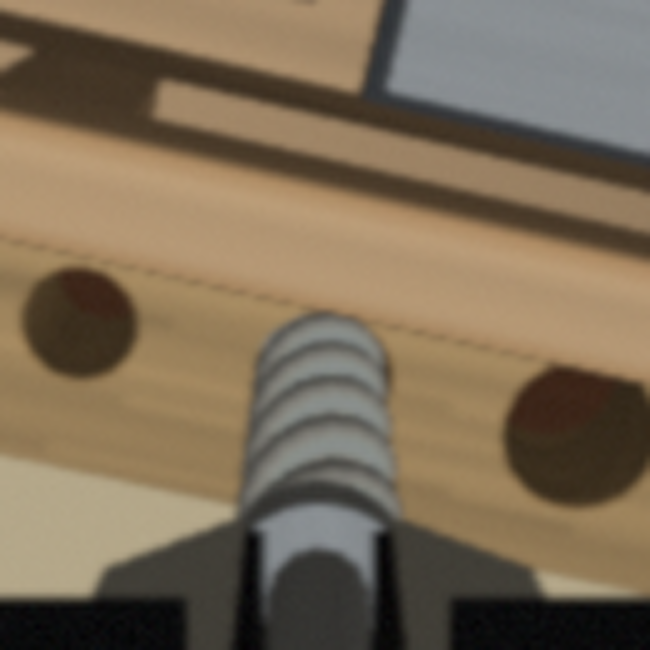

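View pics/e18.png

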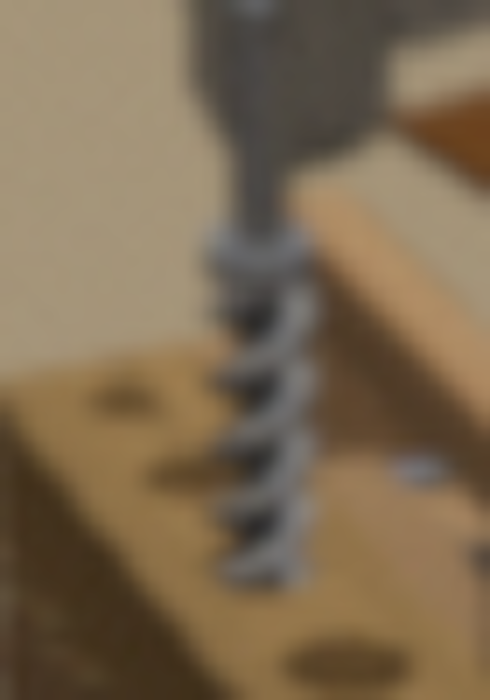

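Request:
{"api": "move_arm", "payload": {
  "steps": [
    [0,0,0,0],
    [0,0,2,0],
    [0,0,4,0],
    [0,0,6,0],
    [0,0,8,0],
    [0,0,10,0],
    [0,0,10,0]
  ],
  "grip_force": 12
}}

```text
clock: 30.08
position: [0.4431, 0.2188, 0.3843]
ee_rot: [-1.979, -2.439, 0.0]
force: [2.1, -0.0, -2.9]
width: 0.139
```

Request:
{"api": "move_arm", "payload": {
  "steps": [
    [0,0.5,0,0],
    [0,0.5,2,0],
    [0,0.5,4,0],
    [0,0.5,6,0],
    [0,0.5,8,0],
    [0,0.5,10,0],
    [0,0.5,10,0]
  ]
}}

```text
clock: 30.95
position: [0.4437, 0.2191, 0.3749]
ee_rot: [1.979, 2.439, 0.001]
force: [-0.5, -0.6, 3.6]
width: 0.138
```

```bash
python3 - <<'E'
from h import *
im,s=shot("wrist","w19"); print(s['clock'],s['position'],s['force'],s['ft_torque'],s['width'])
shot("scene","s19");crop("s19",255,95,300,155,12,"e19"); crop("w19",190,120,320,340,3,"f19")
E
python3 - <<'E'
import sys; sys.path.insert(0,'.')
E
```

```text
30.95 [0.443709   0.21911032 0.37489092] [-0.47923428 -0.60607521  3.63202059] [-0.16595564  0.01485917 -0.03839799] 0.13768805897226025
```

View pics/f19.png

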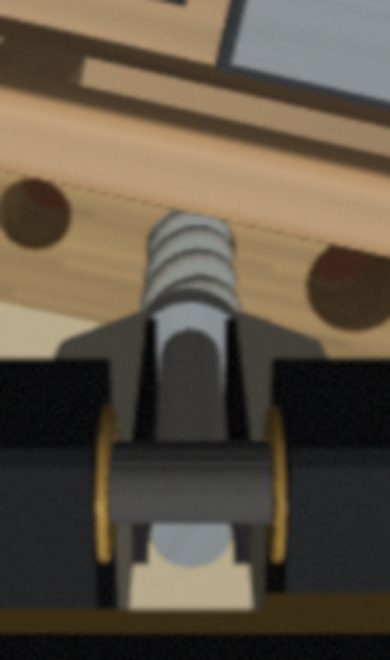

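View pics/e19.png

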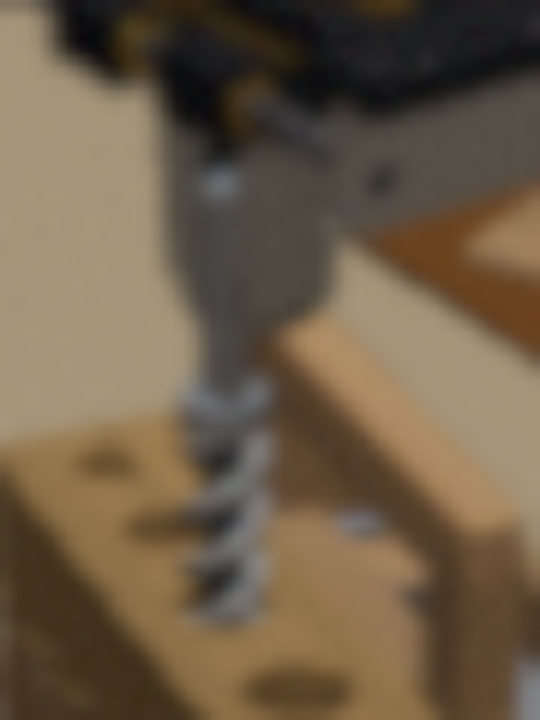

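```bash
python3 - <<'E'
from h import *
for n,dz in (("home",0),("5 up",.005),("10 up",.01)):
    print(n,((proj("s19",[[.445,.2133,.179+dz],[.445,.2133,.239+dz],[.445,.2133,.114]])-[255,95]+.4)*12).round(0).tolist())
E
```

```text
home [[217.0, 385.0], [220.0, 174.0], [214.0, 601.0]]
5 up [[218.0, 368.0], [221.0, 156.0], [214.0, 601.0]]
10 up [[218.0, 351.0], [221.0, 137.0], [214.0, 601.0]]
```

Request:
{"api": "move_arm", "payload": {
  "steps": [
    [0,0,1.5,0],
    [0,0,1.5,0]
  ],
  "grip_force": 25
}}

```text
clock: 31.3
position: [0.4439, 0.2193, 0.3741]
ee_rot: [1.979, 2.439, 0.002]
force: [-1.3, -1.6, 12.0]
width: 0.133
```

Request:
{"api": "move_arm", "payload": {
  "steps": [
    [0,0,-1.5,0],
    [0,0,-1.5,0]
  ]
}}

```text
clock: 31.55
position: [0.4437, 0.219, 0.3748]
ee_rot: [1.979, 2.439, 0.001]
force: [-1.5, -1.4, 5.2]
width: 0.137
```

Request:
{"api": "move_arm", "payload": {
  "steps": [
    [0,0,0,0],
    [0,0,0,0],
    [0,0,0,0],
    [0,0,0,0],
    [0,0,-5,0],
    [0,0,-20,0],
    [0,0,-45,0],
    [0,0,-75,0],
    [0,0,-100,0],
    [0,0,-115,0],
    [0,0,-120,0],
    [0,0,-120,0]
  ],
  "grip": 45
}}

```text
clock: 33.05
position: [0.4435, 0.2188, 0.4943]
ee_rot: [-1.98, -2.439, 0.001]
force: [0.3, -0.0, 0.2]
width: 0.488
```

```bash
python3 - <<'E'
from h import *
im,s=shot("wrist","w20"); print(s['clock'],s['position'],s['force'],s['width'])
shot("scene","s20");crop("s20",235,95,330,205,6,"e20"); shot("top","t20"); crop("t20",150,100,310,280,4,"g20")
E
```

```text
33.05 [0.44353561 0.21882993 0.4942818 ] [ 0.29633473 -0.04868324  0.20123463] 0.4882830995847197
```

View pics/w20.png

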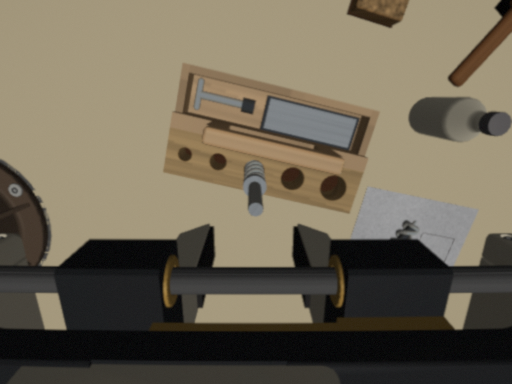

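View pics/e20.png

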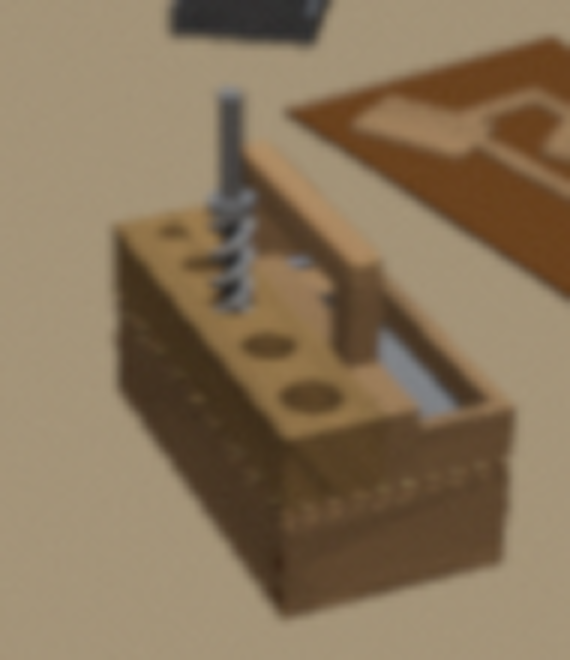

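```bash
python3 - <<'E'
from h import *
crop("w20",235,150,275,220,10,"f20"); crop("s20",262,102,288,152,12,"e21")
for z in(.234,.239,.244): print(z,proj("w20",[[.445,.2133,z],[.445,.2133,z-.06]]).round(1).tolist(),proj("s20",[[.445,.2133,z],[.445,.2133,z-.06]]).round(1).tolist())
E
```

```text
0.234 [[253.6, 201.9], [253.5, 182.6]] [[272.9, 110.6], [272.7, 128.1]]
0.239 [[253.6, 203.9], [253.5, 183.9]] [[273.0, 109.1], [272.7, 126.7]]
0.244 [[253.6, 206.0], [253.5, 185.3]] [[273.0, 107.6], [272.7, 125.3]]
```

View pics/f20.png

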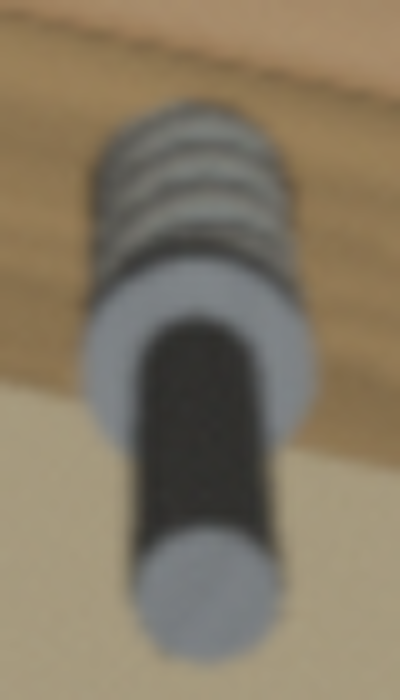

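View pics/e21.png

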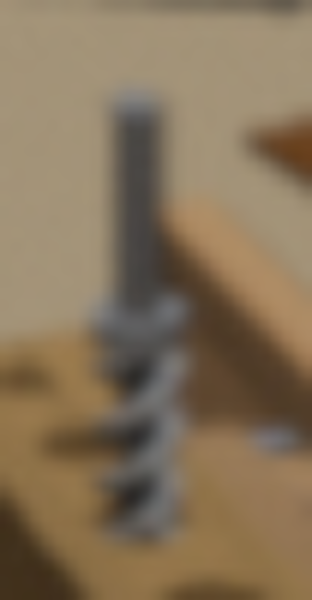

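View pics/g20.png

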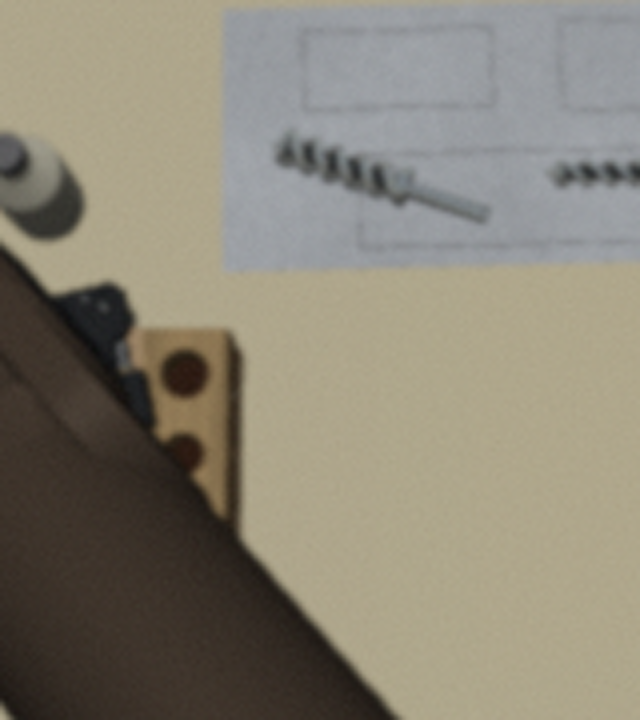

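```bash
python3 - <<'E'
from h import *
s=arm.observe();T=R.from_rotvec(s['ee_rot']).as_matrix()
for z in(.237,.239,.243):
    w=plane("w20",[[255.2,209.0]],z)[0]; print(z,w*1e3,(T.T@(w-s['position'])*1e3).round(1))
w=plane("w20",[[254.5,185.0]],.179)[0];print(w*1e3,(T.T@(w-s['position'])*1e3).round(1))
print("hole tool",(T.T@(np.array([.445,.2133,.114])-s['position'])*1e3).round(1),"TCP for touch: dz",s['position'][2]-.417)
E
```

```text
0.237 [447.39460905 208.4034394  237.        ] [-10.8   2.1 256.7]
0.239 [447.22449191 209.14476386 239.        ] [-10.1   2.1 254.7]
0.243 [446.88425761 210.62741279 243.        ] [ -8.6   2.  250.7]
[446.2385333 212.3698358 179.       ] [ -6.7   1.8 314.7]
hole tool [ -5.5   0.9 379.7] TCP for touch: dz 0.07665887576024077
```

Request:
{"api": "move_arm", "payload": {
  "steps": [
    [-4,1,0,0],
    [-9,2,0,0],
    [-9,2,0,0],
    [-9,2,10,0],
    [-9,2,25,0],
    [-9,2,42,0],
    [-9,2,57,0],
    [-9,2,66,0],
    [-9,2,68,0],
    [-9,2,68,0]
  ],
  "grip": 0
}}

```text
clock: 34.45
position: [0.4475, 0.2107, 0.4267]
ee_rot: [1.979, 2.439, 0.001]
force: [0.1, 0.9, -0.0]
width: 0.001
```

```bash
python3 - <<'E'
from h import *
im,s=shot("wrist","w21"); print(s['clock'],s['position'],s['force'],s['width'])
crop("w21",190,120,320,340,3,"f21"); shot("scene","s21"); crop("s21",245,75,310,155,8,"e22")
E
```

```text
34.45 [0.4474777  0.21067937 0.42670868] [ 0.1240291   0.86432246 -0.00639143] 0.0005089195515777092
```

View pics/f21.png

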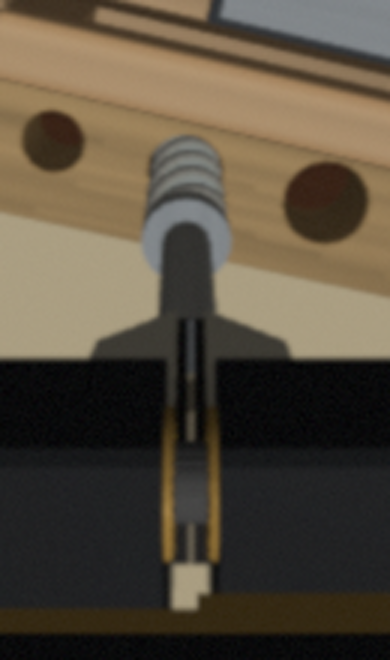

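View pics/e22.png

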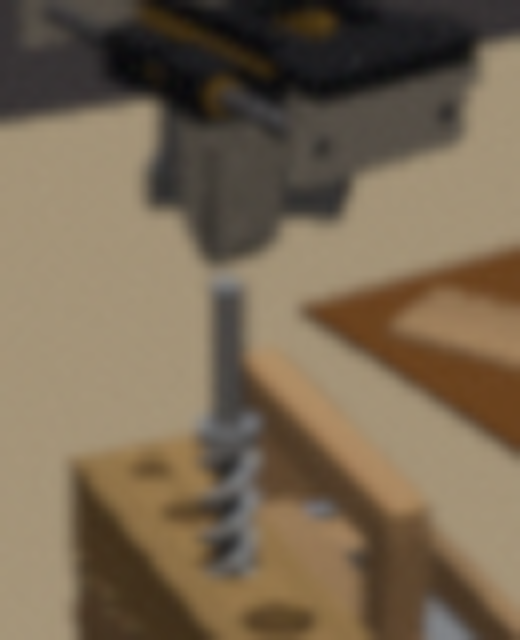

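Request:
{"api": "move_arm", "payload": {
  "steps": [
    [0,0,2,0],
    [0,0,4,0],
    [0,0,6,0],
    [0,0,7,0],
    [0,0,8,0],
    [0,0,8,0]
  ]
}}

```text
clock: 35.3
position: [0.4474, 0.2105, 0.4185]
ee_rot: [-1.98, -2.439, 0.0]
force: [-0.1, -0.7, 0.2]
width: -0.0
```

Request:
{"api": "move_arm", "payload": {
  "steps": [
    [0,0,1,0],
    [0,0,1,0]
  ]
}}

```text
clock: 35.55
position: [0.4474, 0.2105, 0.4175]
ee_rot: [1.98, 2.439, -0.0]
force: [0.6, -0.6, -1.0]
width: 0.005
```

Request:
{"api": "move_arm", "payload": {
  "steps": [
    [0,0,1,0],
    [0,0,1,0]
  ]
}}

```text
clock: 35.8
position: [0.4475, 0.2106, 0.4166]
ee_rot: [1.979, 2.439, 0.001]
force: [0.5, 1.4, 1.7]
width: 0.004
```

Request:
{"api": "move_arm", "payload": {
  "steps": [
    [0,0,1,0],
    [0,0,1,0]
  ]
}}

```text
clock: 36.05
position: [0.4476, 0.2108, 0.4161]
ee_rot: [1.979, 2.439, 0.002]
force: [-0.1, -0.4, 5.1]
width: 0.004
```

Request:
{"api": "move_arm", "payload": {
  "steps": [
    [0,0,-3,0],
    [0,0,-15,0],
    [0,0,-40,0],
    [0,0,-80,0],
    [-20,0,-110,0],
    [-60,0,-120,0],
    [-110,0,-120,0],
    [-160,0,-120,0],
    [-200,0,-120,0],
    [-225,0,-120,0],
    [-240,0,-120,0],
    [-245,0,-120,0],
    [-245,0,-120,0]
  ]
}}

```text
clock: 37.67
position: [0.4978, -0.0285, 0.5357]
ee_rot: [-1.978, -2.44, -0.0]
force: [-0.6, 1.1, -0.9]
width: 0.006
```

```bash
python3 - <<'E'
from h import *
s=arm.observe(); print(s['clock'],s['position'],s['force'])
shot("scene","s22"); shot("top","t22"); crop("s22",150,70,370,230,3,"e23"); crop("t22",80,90,400,280,2.5,"g22")
E
```

```text
37.675 [ 0.49778298 -0.02846202  0.53567567] [-0.61425206  1.11844843 -0.9388542 ]
```

View pics/e23.png

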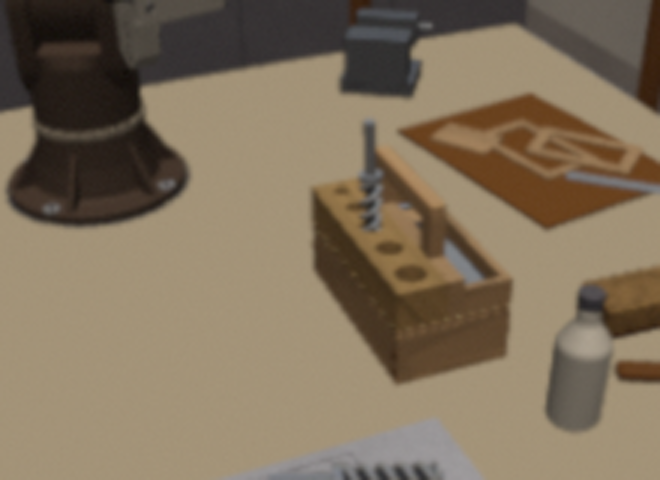

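View pics/g22.png

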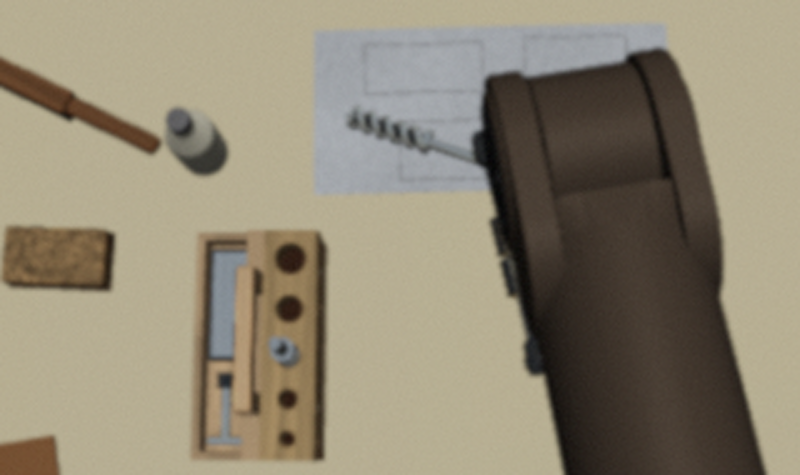

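The stacked tray is flush on the lower tray, and the bit stands in the middle (24 mm) hole. The glue bottle, the sanding block and the sheet bits I can see have not moved. I'm handing the job in.

```bash
python3 -c "
from cell import arm
print(arm.sign_off())"
```

```text
the job is handed in; nothing more can be done
None
```

I stacked the bit tray on the lower tray first, then put the bench bit away point down in the 24 mm hole. The job was handed in at about 37.7 s of the 58 s allowed.

- **Which bit:** The bit measured about 23.2 mm across the body and 12.2 mm across the shank. That ratio of 1.90 fits the 24 mm bit best.
- **Tray:** The feet went in without contact. Contact came at the seated height (tray origin 46 mm above the lower tray's), and the scene picture shows the walls flush all round.
- **Bit:** I let it swing to hang under a weak grip, then inserted it. With the fingers closed I then touched the shank end; contact came at z of about 0.239 m, the height for fully home, and it held firm at about 5 N.
- **Forces:** The highest reading between moves was about 23 N, while seating the tray.
- **Left in place:** The glue bottle, sanding block and 28 mm bit look unmoved in the last pictures. The 20 mm bit was hidden by the arm in the last top picture; I never went near it.

**Disagreements:**
- The top and wrist cameras differed by about 1–2 mm.
- The bit leans about 2° within the hole's clearance.
- Before the touch check, one wrist-camera estimate put the bit about 4 mm short of home; the touch showed otherwise.

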